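Set the lens on its stage and hold the mirror flap at the pointer

ROBOT

A 6-joint arm with a two-finger parallel gripper is mounted at the origin on the work surface. World frame = base frame: x ahead of the robot, y to its left, z up, the work surface at z = 0. Lengths are in m, angles in rad, forces in N, time in s.
With the tool pointing down it reaches from about 0.25 to 0.725 m from the base axis. Payload 4 kg.
Tool frame: the origin (TCP) lies at the centre of the arm's flange, where the gripper is bolted on; the fingertips stand 173 mm ahead of it and the grasp point (between the pads) lies 155 mm ahead of it; x points along the fingers, z is the direction in which the jaws open and shut, and the axes are right-handed (so a half turn about x gives the same grasp; the last joint's range is limited). The gripper opens to 85 mm and grips with 20 to 120 N. Pads are 22 mm wide; open, the fingers measure 114 mm over their backs; the gripper's body (76 mm by 85 mm) begins 54 mm behind the grasp point. The pads swing forward as they close: fully open they stand 13 mm farther back than shut.
Start: joints at [-1.181, 0.241, 0.005, 1.335, 0, 1.571], TCP at [0.19, -0.462, 0.405] pointing down, gripper open.
Joint ranges: [-2.72, 2.72], [-1.05, 1.87], [-1.09, 1.28], [-1.99, 2.15], [-1.42, 1.44], [-3.14, 3.14]. Speed limits (rad/s): [2.79, 2.79, 3.14, 3.14, 3.14, 3.14].

INTERFACE

Orientations are given as a unit quaternion [x, y, z, w].
In Python, from workcell import bot gives the robot as it stands.
- The arm moves only by the tool arm_command, never from a script. Its argument "moves" is one flat list of numbers, 7 for each row, row after row: the shift along the tool's x, y, z in m, then the turn, a rotation vector about the tool's x, y, z in rad, then the closure, from -1 (fully open) to 1 (shut). A call has 1 to 20 rows; each row shifts and turns the pose as measured when the row begins, along the tool's axes as they then stand; what a row does not reach is not made up. A row lasts 1/12 s, in which the tool goes at most 41.7 mm and 7.16 degrees, less where a joint would pass 70% of its speed; a pose out of reach is approached as far as the arm can. A call with a gripper value outside its range is refused whole. The fingers move at their own pace and stop on an object; the grip force is fixed at half the most. Time passes only in rows, so rows that do not move let the fingers close. It gives the time, the measured TCP pose, the force and the opening at its end, in the units of the state.
- bot.get_obs(): the state, without advancing time (a new reading comes with each control period).
- bot.camera(name): name is "scene" or "side" or "wrist"; returns the picture (384x512x3 uint8, red, green, blue); there is no depth.
- bot.get_calibration(name): a dict with "mtx" (3x3 intrinsics, pixels), "world_from_camera" (4x4, takes a point from camera to world coordinates); the wrist camera has in their place "mount" (4x4, takes a point from camera to tool coordinates, whose origin is the TCP and whose axes are the tool frame's). Camera axes: x right, y up, looking along -z (the intrinsics and any distortion apply to the point x, -y, -z); pixel columns grow to the right and rows downward; lengths in m; the calibration is good to about 2 mm. A picture is of the moment at which its call begins: read the wrist's pose just before it. get_calibration takes no time and is no camera call.
- bot.job_done(): hands the job in, once; it reports no verdict.
The state is a dict: "clock": time; "joint_pos": joint angles; "joint_vel": joint speeds; "tau": joint torques, N m; "eef_pos": TCP position; "tool_rot": TCP orientation; "ft_force": force on the tool from outside, world axes, zero at the start; "ft_torque": the same for the moment, N m; "grip_width": finger opening in m.
Only numpy, scipy, OpenCV 4.12 (cv2) and the standard library are available. Lean on these libraries where they do the work, as an engineer would, in place of code of your own. Each camera call takes 0.05 s, during which the arm holds its last target.

TASK

Set up the light path on the optics bench: stand the half-round glass lens upright on the small raised stage, in the middle and with its flat face parallel to the stage's long sides (facing either way), and let go of it. Then swing the mirror flap up with the fingers (its U-shaped handle is the place to take it) until it is in line with the black pointer preset beside it, and finish while still holding it there, for it falls back if let go. Leave the pointer and all the other things on the bench where they are.

Things in the scene. Friction and masses are not known exactly. Their poses are not given: they have to be found in the camera images.
- lens: loose half-round (D-shaped) clear glass lens standing upright, 110 to 185 g: flat face 60 long and 40 high, 30 deep from the flat face to the crown of the curve. Origin: centre of the underside's 30 x 60 outline. x: from the flat face (at -15) to the crown (at +15); y: along the flat face; z up. Grip it along x, across flat face and crown
- stage: fixed raised stage: round steel foot 84 across, column 22 across, and a black flat plate on top, 46 (x) by 80 (y) and 8 thick. Origin: centre of the foot's underside, on the table; z up
- stage_top (a point): centre of the upper face of the stage's plate, 60 above the table; axes as the stage
- rig: fixed mirror rig: dark base plate 190 (x) by 210 (y) and 12 thick, two hinge uprights 78 high above the table near its -y edge, an aluminium arc with tick marks and the pointer on its +x side. Origin: centre of the base's underside, on the table; the hinge axis runs along the rig's x; z up. The rig stands turned about z by up to 0.3 rad
- rig_hinge (a point): point on the hinge axis in the middle of the flap's width, 75 from the rig's origin towards its -y, 70 above the table; axes as the rig
- flap (a joint): angle of the mirror flap (rad): 0 = lying level on two small pillars, grows as its free edge (towards the rig's +y) rises; stops at 1.3. 200 to 420 g, centre of mass about 75 from the hinge, nearly free hinge: it falls back to 0 when let go. Aluminium plate with a mirror on it, 120 wide (along the hinge), reaching from 6 to 114 from the hinge, 6 thick
- flap_handle (a point): middle of the grip bar of the flap's U-shaped steel handle (round bar 10 thick, in the flap's plane): the bar is parallel to the hinge, 165 from it, 90 free between its legs, 46 free between bar and plate edge. Pinched from above, the bar turns between the fingers as the flap swings. x along the bar, y from the hinge outwards in the flap's plane, z normal to the flap
- index (a joint): angle of the black pointer (rad), on the same hinge axis and measured as the flap's angle, preset between 0.55 and 1.0; the flap is in line with it when both angles are equal. Stiff; must not be moved. The arm is 9 wide and 141 long, and runs 92 from the middle of the flap towards the rig's +x, outside the arc
- index_tip (a point): tip of the pointer, 141 from the hinge axis; x along the hinge, y from the hinge outwards along the pointer
- prism: bystander: clear glass triangular prism standing upright, sides 50, height 45. Origin: centre of the underside
- block: bystander: clear glass rectangular slab lying flat, 36 x 62 x 20 high. Origin: centre of the underside
- holder: bystander: steel post holder, upright cylinder, foot 32 across, height 50. Origin: centre of the underside
- lens_ring: bystander: black ring lying flat, 54 across, 12 high. Origin: centre of the underside
- driver: bystander: screwdriver with black handle lying on the table, 180 long. Origin: on its underside, about the middle of its length
- case: bystander: grey plastic case, 80 x 60 x 26 high. Origin: centre of the underside
- jar: bystander: white plastic jar with black cap, 44 across, 60 high. Origin: centre of the underside
Not all that is in view belongs to the job. What is shaped like the lens but green, purple or yellow is not meant.

How it is judged:
By the outcome, as a careful person would: the job done as asked, in the order asked, and still so for the second after the job is handed in, while the arm keeps its last pose, push and grip.
It also fails if it takes over 54 s, if anything falls off the work surface, if the arm or the gripper's body presses on something with over 40 N, if the wrist force passes 120 N, or if a joint passes its speed limit or range.

## Working session

There is one attempt and no reset: what is moved stays moved. The work goes in short steps, Python scripts to look and compute and a tool call to move; the robot and the scene stay as the last step left them, time stands still between calls to the robot, and variables do not carry over. Pictures are saved under pics/ and viewed, and the job is handed in when it is done.

Besides the shell and the picture viewer there is one more tool, called after "Call:" by a JSON object that holds its "name" and its "arguments". arm_command: Moves the arm, as the interface text tells. Its arguments: {"type":"object","properties":{"moves":{"type":"array"}},"required":["moves"]}

```bash
mkdir -p pics; python3 - <<'E'
from workcell import bot
import cv2
o=bot.get_obs()
print({k:o[k] for k in o})
for n in ["scene","side","wrist"]:
    im=bot.camera(n); cv2.imwrite(f"pics/{n}0.png",im[:,:,::-1]); print(n,bot.get_calibration(n))
E
```

```text
{'clock': 0.0, 'joint_pos': array([-1.18095986e+00,  2.41420735e-01,  3.70800576e-03,  1.33520379e+00,
       -5.66949672e-06,  1.57078139e+00]), 'joint_vel': array([ 5.63320203e-04, -1.25816203e-03,  8.45526561e-06,  6.71942406e-04,
       -5.90407531e-04, -4.42491613e-04]), 'tau': array([ 1.80631541e-03, -3.72315502e+01,  2.52409887e+01,  1.68182940e-02,
       -1.17017003e-04,  1.30934606e-05]), 'eef_pos': array([ 0.18991363, -0.46223212,  0.40380251]), 'tool_rot': array([ 0.39409968,  0.58800131, -0.3932683 ,  0.58675374]), 'ft_force': array([0.53609664, 0.10978369, 0.28211346]), 'ft_torque': array([-0.01123151,  0.00288006, -0.05059731]), 'grip_width': 0.08548145134914974}
scene {'mtx': array([[401.59533632,   0.        , 254.6389308 ],
       [  0.        , 401.59533632, 195.87258745],
       [  0.        ,   0.        ,   1.        ]]), 'world_from_camera': array([[-0.03779778, -0.8074028 ,  0.58878863,  1.13661521],
       [ 0.99924958, -0.03552839,  0.01542777,  0.0692035 ],
       [ 0.00846228,  0.58892992,  0.8081398 ,  0.86176357],
       [ 0.        ,  0.        ,  0.   
[... 277 characters left out ...]
   [-0.47171965, -0.63585551,  0.61087506,  0.57742221],
       [-0.00892751,  0.69620824,  0.71778436,  0.70849252],
       [ 0.        ,  0.        ,  0.        ,  1.        ]])}
wrist {'mtx': array([[268.34695649,   0.        , 258.21159789],
       [  0.        , 268.34695649, 190.59835346],
       [  0.        ,   0.        ,   1.        ]]), 'mount': array([[-4.28534760e-04,  2.89593105e-01, -9.57149753e-01,
         3.07149355e-02],
       [ 5.93757866e-04,  9.57149746e-01,  2.89592837e-01,
         7.32850619e-02],
       [ 9.99999732e-01, -4.44214598e-04, -5.82120121e-04,
        -6.11765186e-04],
       [ 0.00000000e+00,  0.00000000e+00,  0.00000000e+00,
         1.00000000e+00]])}
```

View pics/scene0.png

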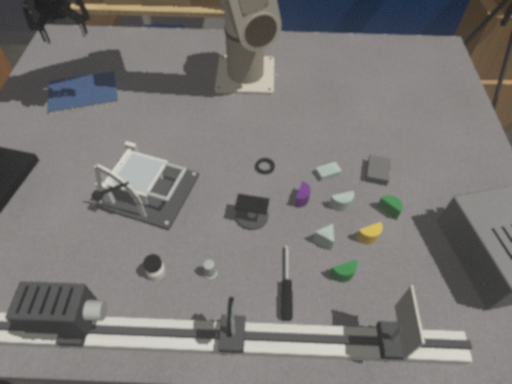

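View pics/side0.png

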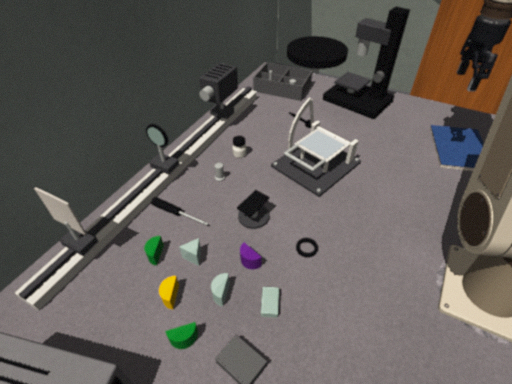

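View pics/wrist0.png

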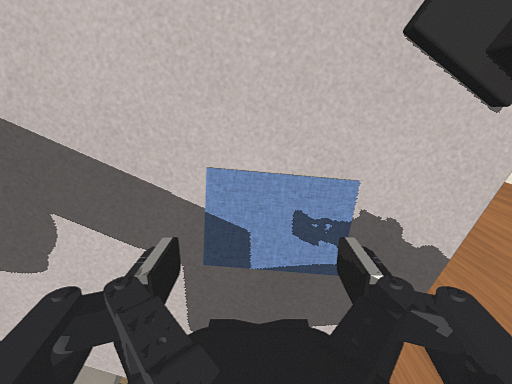

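The scene view shows the clear lens at about (342,198), the prism at (325,235), the stage at (252,208) and the rig at (147,185). I'll enlarge it to get the details.

```bash
cat > h.py <<'E'
import numpy as np, cv2
from workcell import bot
from scipy.spatial.transform import Rotation as R
def cam(name,obs=None):
    c=bot.get_calibration(name); K=c["mtx"]
    if name=="wrist":
        T=np.eye(4);T[:3,:3]=R.from_quat(obs["tool_rot"]).as_matrix();T[:3,3]=obs["eef_pos"];T=T@c["mount"]
    else: T=c["world_from_camera"]
    return K,T
def ray(kt,p):
    K,T=kt; d=np.array([(p[0]-K[0,2])/K[0,0],-(p[1]-K[1,2])/K[1,1],-1.]); return T[:3,3],T[:3,:3]@d
def onz(kt,p,z):
    o,d=ray(kt,p); return o+d*(z-o[2])/d[2]
def proj(kt,P):
    K,T=kt; q=T[:3,:3].T@(np.asarray(P)-T[:3,3]); return np.array([K[0,2]+K[0,0]*q[0]/-q[2],K[1,2]+K[1,1]*q[1]/q[2]])
def tri(rays):
    A=np.zeros((3,3));b=np.zeros(3)
    for o,d in rays:
        d=d/np.linalg.norm(d);M=np.eye(3)-np.outer(d,d);A+=M;b+=M@o
    return np.linalg.solve(A,b)
def crop(src,dst,x0,y0,x1,y1,s):
    im=cv2.imread(src)[y0:y1,x0:x1]; cv2.imwrite(dst,cv2.resize(im,None,fx=s,fy=s,interpolation=cv2.INTER_CUBIC))
E
python3 -c "
from h import *
crop('pics/scene0.png','pics/s_a.png',225,150,425,290,4)
crop('pics/scene0.png','pics/s_b.png',80,130,220,235,5)
crop('pics/side0.png','pics/d_b.png',260,90,370,200,5)
"
```

```text
(no output)
```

View pics/s_a.png

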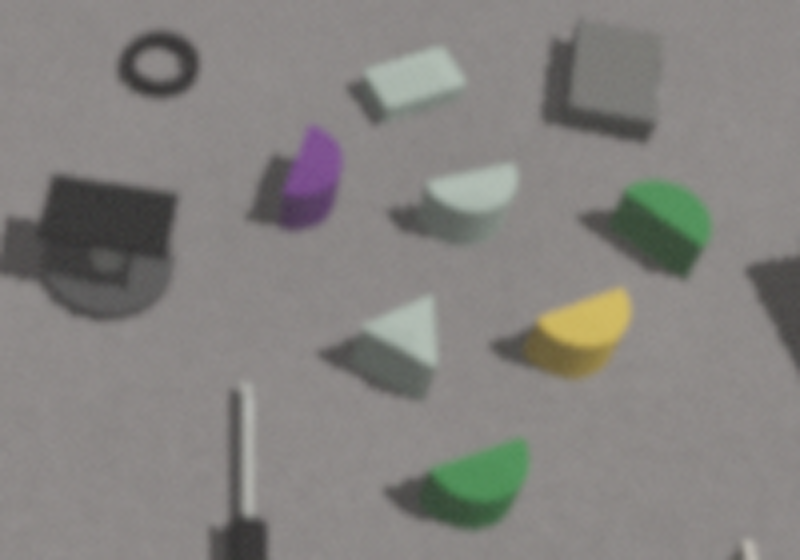

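View pics/s_b.png

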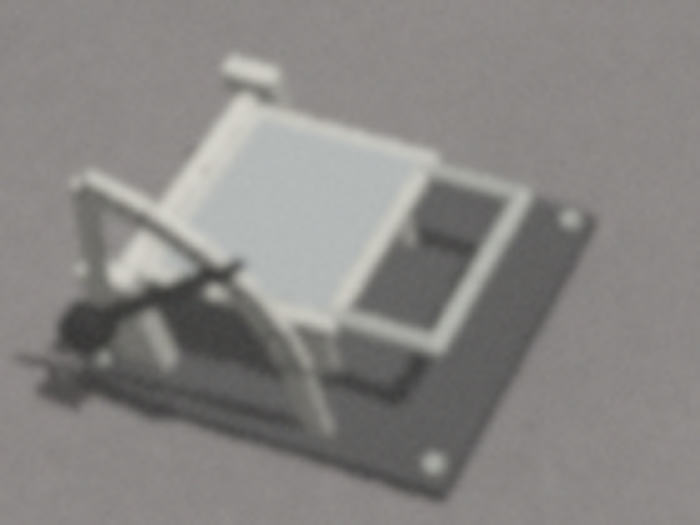

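View pics/d_b.png

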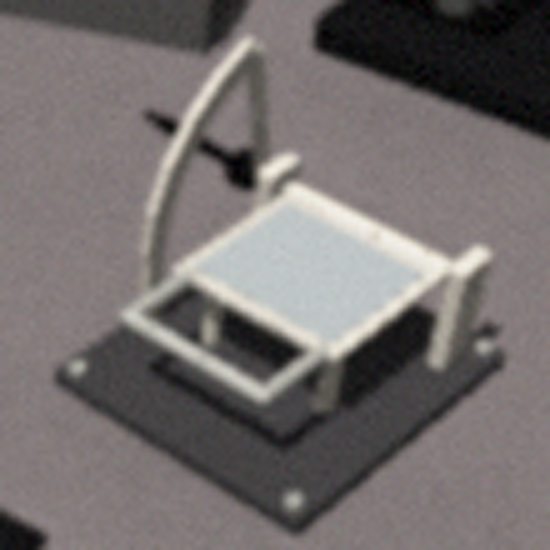

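```bash
python3 - <<'E'
from h import *
S=cam("scene"); D=cam("side")
f=lambda x,y:(225+x/4-.375,150+y/4-.375)
g=lambda x,y:(80+x/5-.4,130+y/5-.4)
k=lambda x,y:(260+x/5-.4,90+y/5-.4)
a=onz(S,f(425,187),.04);b=onz(S,f(517,165),.04);c=onz(S,f(470,210),.04)
print("lens",a,b,np.linalg.norm(a-b),c)
st=[onz(S,f(*p),.06) for p in [(53,177),(177,196),(166,256),(40,234)]]
for p in st: print("st",p)
print(np.mean(st,0),[np.linalg.norm(st[i]-st[i-1]) for i in range(4)])
# handle corners both views
for n,p,q in [("h1",(527,192),(265,392)),("h2",(436,346),(130,315)),("mir/plate c1",(438,158),(335,352)),("plate c2",(335,325),(180,270)),("tip",(240,265),(150,115)),("up",(250,70),(480,255))]:
    r=[ray(S,g(*p)),ray(D,k(*q))];P=tri(r);print(n,P,proj(S,P)-g(*p))
for p in [(595,215),(445,497)]: print("base",onz(S,g(*p),.012))
E
```

```text
lens [0.53097984 0.24664022 0.04      ] [0.51089263 0.30691875 0.04      ] 0.06353737036006682 [0.54764887 0.2735781  0.04      ]
st [0.54817724 0.01215736 0.06      ]
st [0.55930201 0.08918933 0.06      ]
st [0.60381318 0.08335799 0.06      ]
st [0.59119131 0.00698295 0.06      ]
[0.57562093 0.04792191 0.06      ] [np.float64(0.043324185656649424), np.float64(0.0778311317378939), np.float64(0.04489152495531575), np.float64(0.07741097305482492)]
h1 [ 0.47989781 -0.12899246  0.07425668] [-0.76321084 -0.8890637 ]
h2 [ 0.57591082 -0.16020886  0.07080022] [-0.80328484 -0.88120594]
mir/plate c1 [ 0.45793237 -0.17882945  0.07376452] [-0.91568076 -1.11764997]
plate c2 [ 0.56655046 -0.21092313  0.07237865] [-0.80883964 -0.91707313]
tip [ 0.59921124 -0.22792479  0.16018681] [-0.73804052 -0.87340158]
up [ 0.40993494 -0.28536427  0.08581844] [-1.22651592 -1.63569394]
base [ 0.44567794 -0.10281483  0.012     ]
base [ 0.62777809 -0.15506117  0.012     ]
```

```bash
cat >> h.py <<'E'
def plan(pos,yaw,flip=None,extra=None):
    """tool pointing down, tool z (jaw) along yaw (mod pi); prints delta in tool axes"""
    o=bot.get_obs(); A=R.from_quat(o["tool_rot"]); best=None
    for y in (yaw,yaw+np.pi):
        z=np.array([np.cos(y),np.sin(y),0]);x=np.array([0,0,-1.]);M=np.c_[x,np.cross(z,x),z]
        B=R.from_matrix(M); rv=(A.inv()*B).as_rotvec()
        if best is None or (np.linalg.norm(rv)<best[0]): best=(np.linalg.norm(rv),rv)
    d=A.inv().apply(np.asarray(pos)-o["eef_pos"])
    print("t",round(o["clock"],2),"pos",o["eef_pos"].round(4),"jawyaw",np.arctan2(*A.as_matrix()[[1,0],2]).round(4),"down",A.as_matrix()[:,0].round(3),"F",o["ft_force"].round(1),"w",round(o["grip_width"],4))
    print(" d_tool",d.round(4),"rot",best[1].round(4),"rows>=",round(np.linalg.norm(d)/.0417,1),round(best[0]/.125,1))
    print(" joints",o["joint_pos"].round(3))
E
python3 -c "
from h import *
plan((.535,.2815,.36),.32)"
```

```text
t 0.15 pos [ 0.1899 -0.4623  0.404 ] jawyaw -1.181 down [-0.001  0.002 -1.   ] F [ 0.4 -0.1  0.1] w 0.0857
 d_tool [ 0.0449  0.6018 -0.5568] rot [-1.501e+00 -1.300e-03 -1.200e-03] rows>= 19.7 12.0
 joints [-1.181  0.241  0.004  1.335  0.     1.571]
```

Call:
{"name": "arm_command", "arguments": {"moves": [0.002, 0.04, 0.004, -0.073, 0, 0, -1, 0.002, 0.04, 0.004, -0.073, 0, 0, -1, 0.002, 0.04, 0.004, -0.073, 0, 0, -1, 0.002, 0.04, 0.004, -0.073, 0, 0, -1, 0.002, 0.04, 0.004, -0.073, 0, 0, -1, 0.002, 0.04, 0.004, -0.073, 0, 0, -1, 0.002, 0.04, 0.004, -0.073, 0, 0, -1, 0.002, 0.04, 0.004, -0.073, 0, 0, -1, 0.002, 0.04, 0.004, -0.073, 0, 0, -1, 0.002, 0.04, 0.004, -0.073, 0, 0, -1, 0.002, 0.04, 0.004, -0.073, 0, 0, -1, 0.002, 0.04, 0.004, -0.073, 0, 0, -1, 0.002, 0.04, 0.004, -0.073, 0, 0, -1, 0.002, 0.04, 0.004, -0.073, 0, 0, -1, 0.002, 0.04, 0.004, -0.073, 0, 0, -1, 0.002, 0.04, 0.004, -0.073, 0, 0, -1, 0.002, 0.04, 0.004, -0.073, 0, 0, -1, 0.002, 0.04, 0.004, -0.073, 0, 0, -1, 0.002, 0.04, 0.004, -0.073, 0, 0, -0.3, 0.002, 0.04, 0.004, -0.073, 0, 0, -0.3]}}

```text
clock: 1.82
eef_pos: [0.5954, 0.166, 0.3506]
tool_rot: [-0.115, 0.701, 0.116, 0.694]
ft_force: [0.9, -0.3, -0.0]
grip_width: 0.0639
```

```bash
python3 -c "
from h import *
plan((.535,.2815,.36),.32)"
```

```text
t 1.82 pos [0.5954 0.166  0.3506] jawyaw 0.3285 down [-0.011  0.    -1.   ] F [ 0.9 -0.3 -0. ] w 0.0639
 d_tool [-0.0087  0.1288 -0.02  ] rot [ 0.0085 -0.0102 -0.0035] rows>= 3.1 0.1
 joints [0.271 0.507 0.255 1.329 0.003 1.514]
```

Call:
{"name": "arm_command", "arguments": {"moves": [-0.002, 0.033, -0.005, 0.002, -0.003, -0.001, -0.3, -0.002, 0.033, -0.005, 0.002, -0.003, -0.001, -0.3, -0.002, 0.033, -0.005, 0.002, -0.003, -0.001, -0.3, -0.002, 0.033, -0.005, 0.002, -0.002, -0.001, -0.3, 0, 0, 0, 0, 0, 0, -0.3, 0, 0, 0, 0, 0, 0, -0.3]}}

```text
clock: 2.32
eef_pos: [0.5274, 0.2996, 0.3539]
tool_rot: [-0.118, 0.699, 0.119, 0.695]
ft_force: [0.6, -0.3, 0.1]
grip_width: 0.0553
```

```bash
python3 -c "
from h import *
plan((.535,.2815,.182),.32)
o=bot.get_obs();im=bot.camera('wrist');cv2.imwrite('pics/w1.png',im[:,:,::-1])
W=cam('wrist',o)
print(proj(W,(.535,.2815,.04)))
"
```

```text
t 2.32 pos [0.5274 0.2996 0.3539] jawyaw 0.3368 down [-0.006 -0.    -1.   ] F [ 0.6 -0.3  0.1] w 0.0553
 d_tool [ 0.1719 -0.0198  0.0023] rot [ 0.0168 -0.006  -0.0015] rows>= 4.1 0.1
 joints [0.516 0.479 0.219 1.316 0.003 1.75 ]
[261.44767459 198.04275089]
```

View pics/w1.png

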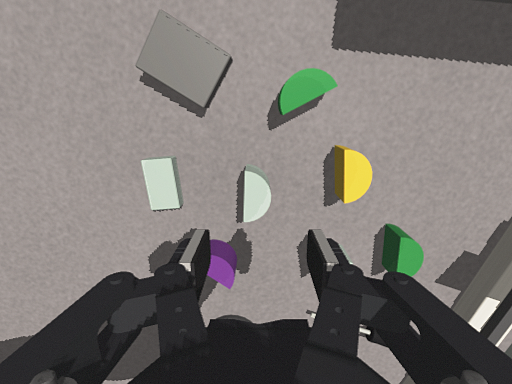

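The wrist view shows the lens at about (257,194), with its flat face on the left at x≈244 and the crown on the right at x≈271. I'll mask it to get a precise pose.

```bash
python3 - <<'E'
from h import *
o=bot.get_obs();W=cam('wrist',o)
im=cv2.imread('pics/w1.png'); c=im[155:235,225:290]
cv2.imwrite('pics/w1c.png',cv2.resize(c,None,fx=7,fy=7,interpolation=cv2.INTER_NEAREST))
E
```

```text
(no output)
```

View pics/w1c.png

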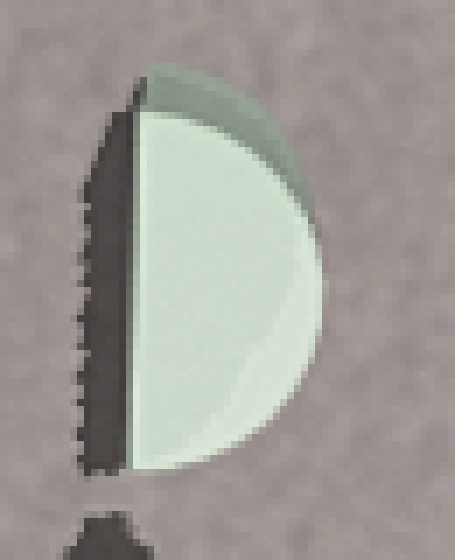

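```bash
python3 - <<'E'
from h import *
o=bot.get_obs();W=cam('wrist',o)
p=lambda x,y:onz(W,(225+x/7-.5,155+y/7-.5),.04)
a=p(138,112);b=p(132,468);c=p(322,290)
d=a-b; print(a,b,c,np.linalg.norm(d))
x=np.array([-d[1],d[0],0])/np.linalg.norm(d)
if x@(c-a)<0:x=-x
yaw=np.arctan2(x[1],x[0]); m=(a+b)/2; print("depth",x@(c-m),"yaw",yaw,"cen",m+.015*x, c-.015*x)
cen=(m+.015*x+c-.015*x)/2; print(cen)
plan((cen[0],cen[1],.182),yaw)
E
```

```text
[0.50684849 0.30504055 0.04      ] [0.52469801 0.24845311 0.04      ] [0.54345709 0.28741191 0.04      ] 0.059335857891333256
depth 0.029609819514234935 yaw 0.3055541946981001 cen [0.53007846 0.28125916 0.04      ] [0.52915188 0.28289959 0.04      ]
[0.52961517 0.28207937 0.04      ]
t 2.37 pos [0.5274 0.2995 0.3538] jawyaw 0.3365 down [-0.007  0.    -1.   ] F [-0.1  0.3 -0.4] w 0.0554
 d_tool [ 0.1718 -0.0176 -0.0026] rot [ 0.0309 -0.0063 -0.0026] rows>= 4.1 0.3
 joints [0.516 0.479 0.219 1.316 0.004 1.75 ]
```

Call:
{"name": "arm_command", "arguments": {"moves": [0.01, -0.009, -0.001, 0.016, -0.003, -0.001, -0.3, 0.02, -0.009, -0.001, 0.016, -0.003, -0.001, -0.3, 0.02, 0, 0, 0, 0, 0, -0.3, 0.025, 0, 0, 0, 0, 0, -0.3, 0.025, 0, 0, 0, 0, 0, -0.3, 0, 0, 0, 0, 0, 0, -0.3]}}

```text
clock: 2.87
eef_pos: [0.5355, 0.2752, 0.252]
tool_rot: [-0.103, 0.698, 0.104, 0.701]
ft_force: [-1.3, -1.1, -0.6]
grip_width: 0.0554
```

```bash
python3 -c "
from h import *
plan((.5296,.2815,.182),.3056)
o=bot.get_obs();im=bot.camera('wrist');cv2.imwrite('pics/w2.png',im[:,:,::-1])
"
```

```text
t 2.87 pos [0.5355 0.2752 0.252 ] jawyaw 0.2943 down [ 0.005  0.001 -1.   ] F [-1.3 -1.1 -0.6] w 0.0554
 d_tool [ 0.0699  0.0077 -0.0042] rot [-0.0113  0.0052  0.0002] rows>= 1.7 0.1
 joints [ 4.750e-01  5.400e-01  4.000e-02  1.066e+00 -1.000e-03  1.752e+00]
```

View pics/w2.png

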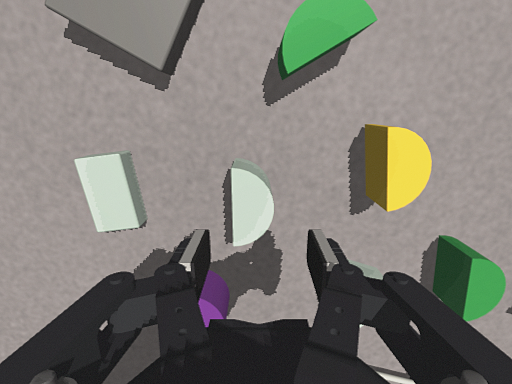

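Call:
{"name": "arm_command", "arguments": {"moves": [0.01, 0.004, -0.002, -0.006, 0.003, 0, -0.3, 0.015, 0.003, -0.002, -0.005, 0.002, 0, -0.3, 0.015, 0, 0, 0, 0, 0, -0.3, 0, 0, 0, 0, 0, 0, -0.3, 0, 0, 0, 0, 0, 0, -0.3]}}

```text
clock: 3.33
eef_pos: [0.5345, 0.2802, 0.2192]
tool_rot: [-0.105, 0.695, 0.108, 0.704]
ft_force: [0.5, -0.1, 0.7]
grip_width: 0.0554
```

```bash
python3 -c "
from h import *
plan((.5296,.2815,.182),.3056)
"
```

```text
t 3.33 pos [0.5345 0.2802 0.2192] jawyaw 0.3013 down [ 0.012  0.006 -1.   ] F [ 0.5 -0.1  0.7] w 0.0554
 d_tool [ 0.0371  0.0026 -0.0048] rot [-0.0043  0.013  -0.0021] rows>= 0.9 0.1
 joints [ 0.483  0.572  0.     0.986 -0.     1.752]
```

Call:
{"name": "arm_command", "arguments": {"moves": [0.012, 0.001, -0.003, -0.002, 0.006, -0.001, -0.3, 0.012, 0.001, -0.002, -0.002, 0.006, -0.001, -0.3, 0.01, 0, 0, 0, 0, 0, -0.3, 0, 0, 0, 0, 0, 0, -0.3, 0, 0, 0, 0, 0, 0, -0.3]}}

```text
clock: 3.75
eef_pos: [0.5305, 0.2817, 0.1861]
tool_rot: [-0.107, 0.697, 0.109, 0.701]
ft_force: [0.0, 0.3, 0.4]
grip_width: 0.0557
```

```bash
python3 -c "
from h import *
plan((.5296,.2815,.182),.3056)
o=bot.get_obs();im=bot.camera('wrist');cv2.imwrite('pics/w3.png',im[:,:,::-1])
"
```

```text
t 3.75 pos [0.5305 0.2817 0.1861] jawyaw 0.3058 down [ 0.006  0.003 -1.   ] F [0.  0.3 0.4] w 0.0557
 d_tool [ 0.0041  0.0001 -0.001 ] rot [ 0.0002  0.0067 -0.0013] rows>= 0.1 0.1
 joints [ 0.488  0.606 -0.037  0.921  0.     1.753]
```

View pics/w3.png

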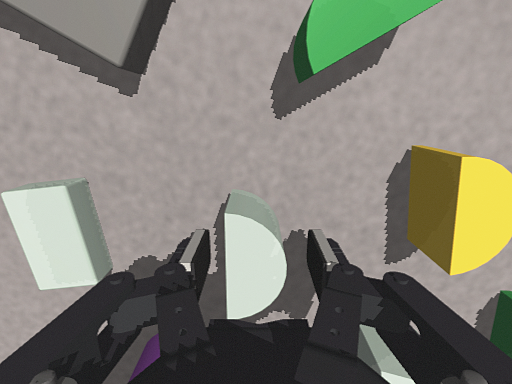

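The wrist view shows the lens (flat face at x≈225, crown at x≈287) centred between the pads at x≈200 and x≈315. I'll close on it.

Call:
{"name": "arm_command", "arguments": {"moves": [0.004, 0, -0.001, 0, 0.006, -0.001, -0.3, 0, 0, 0, 0, 0, 0, 0, 0, 0, 0, 0, 0, 0, 0.3, 0, 0, 0, 0, 0, 0, 0.6, 0, 0, 0, 0, 0, 0, 0.8, 0, 0, 0, 0, 0, 0, 0.8, 0, 0, 0, 0, 0, 0, 0.8, 0, 0, 0, 0, 0, 0, 0.8]}}

```text
clock: 4.47
eef_pos: [0.5297, 0.2814, 0.1824]
tool_rot: [-0.108, 0.699, 0.108, 0.699]
ft_force: [-0.9, 0.2, -1.4]
grip_width: 0.0285
```

```bash
python3 -c "
from h import *
plan((.5296,.2815,.182),.3056)
"
```

```text
t 4.47 pos [0.5297 0.2814 0.1824] jawyaw 0.3057 down [ 0.  0. -1.] F [-0.9  0.2 -1.4] w 0.0285
 d_tool [ 0.0004  0.0001 -0.0001] rot [ 0.0001  0.0005 -0.0003] rows>= 0.0 0.0
 joints [ 0.488  0.612 -0.038  0.92   0.     1.753]
```

Call:
{"name": "arm_command", "arguments": {"moves": [-0.01, 0, 0, 0, 0, 0, 1, -0.02, 0, 0, 0, 0, 0, 1, -0.03, 0, 0, 0, 0, 0, 1, -0.03, 0, 0, 0, 0, 0, 1, -0.03, 0, 0, 0, 0, 0, 1, -0.02, 0, 0, 0, 0, 0, 1, 0, 0, 0, 0, 0, 0, 1, 0, 0, 0, 0, 0, 0, 1]}}

```text
clock: 5.13
eef_pos: [0.5283, 0.2806, 0.33]
tool_rot: [-0.108, 0.701, 0.107, 0.697]
ft_force: [0.0, -0.1, -1.2]
grip_width: 0.0286
```

```bash
python3 -c "
from h import *
plan((.565,.075,.33),-.14)
o=bot.get_obs();im=bot.camera('wrist');cv2.imwrite('pics/w4.png',im[:,:,::-1])
"
```

```text
t 5.13 pos [0.5283 0.2806 0.33  ] jawyaw 0.3057 down [-0.004 -0.002 -1.   ] F [ 0.  -0.1 -1.2] w 0.0286
 d_tool [ 0.0003 -0.2071 -0.0269] rot [ 0.4457 -0.0046  0.0017] rows>= 5.0 3.6
 joints [0.488 0.476 0.15  1.25  0.    1.753]
```

View pics/w4.png

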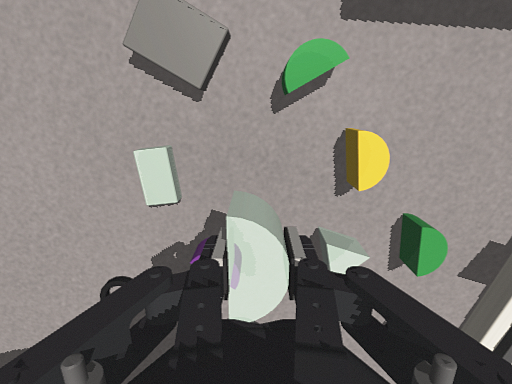

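Call:
{"name": "arm_command", "arguments": {"moves": [0, -0.02, -0.004, 0, 0, 0, 1, 0, -0.03, -0.004, 0, 0, 0, 1, 0, -0.035, -0.004, 0, 0, 0, 1, 0, -0.035, -0.004, 0, 0, 0, 1, 0, -0.035, -0.004, 0, 0, 0, 1, 0, -0.025, -0.004, 0.03, 0, 0, 1, 0, 0, 0, 0.07, 0, 0, 1, 0, 0, 0, 0.08, 0, 0, 1, 0, 0, 0, 0.08, 0, 0, 1, 0, 0, 0, 0.08, 0, 0, 1, 0, 0, 0, 0.05, 0, 0, 1, 0, 0, 0, 0, 0, 0, 1, 0, 0, 0, 0, 0, 0, 1]}}

```text
clock: 6.27
eef_pos: [0.5537, 0.0916, 0.3043]
tool_rot: [0.031, 0.722, -0.04, 0.69]
ft_force: [-0.4, 0.7, -1.8]
grip_width: 0.0289
```

```bash
python3 -c "
from h import *
plan((.5756,.0479,.30),-.14)
o=bot.get_obs();im=bot.camera('wrist');cv2.imwrite('pics/w5.png',im[:,:,::-1])
"
```

```text
t 6.27 pos [0.5537 0.0916 0.3043] jawyaw -0.1018 down [-0.045 -0.01  -0.999] F [-0.4  0.7 -1.8] w 0.0289
 d_tool [ 0.0037 -0.0412  0.0264] rot [ 0.0385 -0.0435  0.0157] rows>= 1.2 0.5
 joints [ 0.165  0.441  0.025  1.2   -0.003  1.837]
```

View pics/w5.png

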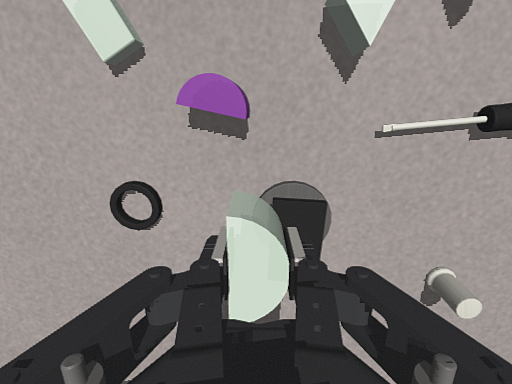

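Call:
{"name": "arm_command", "arguments": {"moves": [-0.004, -0.03, 0.004, 0.013, -0.014, 0.005, 1, -0.004, -0.035, 0.004, 0.013, -0.014, 0.005, 1, -0.004, -0.03, 0.004, 0.012, -0.014, 0.005, 1, 0, -0.02, 0.004, 0, 0, 0, 1, 0, 0, 0, 0, 0, 0, 1, 0, 0, 0, 0, 0, 0, 1]}}

```text
clock: 6.82
eef_pos: [0.5559, -0.0264, 0.3127]
tool_rot: [0.045, 0.708, -0.046, 0.703]
ft_force: [-0.2, 0.5, -2.0]
grip_width: 0.0288
```

```bash
python3 -c "
from h import *
plan((.5756,.0479,.30),-.14)
o=bot.get_obs();im=bot.camera('wrist');cv2.imwrite('pics/w6.png',im[:,:,::-1])
"
```

```text
t 6.82 pos [ 0.5559 -0.0264  0.3127] jawyaw -0.1284 down [-0.006 -0.    -1.   ] F [-0.2  0.5 -2. ] w 0.0288
 d_tool [0.0126 0.0762 0.0101] rot [ 0.0116 -0.0062  0.0009] rows>= 1.9 0.1
 joints [-0.047  0.409 -0.003  1.166 -0.     1.652]
```

View pics/w6.png

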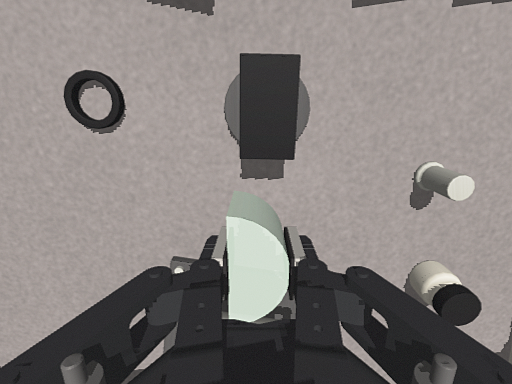

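```bash
python3 - <<'E'
from h import *
o=bot.get_obs();W=cam('wrist',o)
im=cv2.imread('pics/w6.png'); g=im.max(2)
m=((g<50)).astype(np.uint8); m[:45]=0;m[190:]=0;m[:,:225]=0;m[:,315:]=0
m=cv2.morphologyEx(m,cv2.MORPH_OPEN,np.ones((5,5)))
n,l,s,c=cv2.connectedComponentsWithStats(m);i=1+s[1:,4].argmax();print(s[i])
cn,_=cv2.findContours((l==i).astype(np.uint8),cv2.RETR_EXTERNAL,cv2.CHAIN_APPROX_NONE)
P=np.array([onz(W,p[0],.06)[:2] for p in cn[0]],np.float32)*1000
r=cv2.minAreaRect(P);print(r); print(cv2.boxPoints(r))
# lens top in hand: flat edge pixels
for p in [(227.5,217),(228.5,320),(288,268)]:
    # tool depth .1425 plane
    K,T=W;Mw=bot.get_calibration('wrist')['mount']
    O,d=ray((K,Mw),p); print(p,(O+d*(.1425-O[0])/d[0]).round(4))
E
```

```text
[248 140  46  19 503]
((569.1207885742188, 14.74917984008789), (14.825255393981934, 37.429840087890625), 82.75614166259766)
[[549.62054     9.755529 ]
 [586.75165     5.0359025]
 [588.62103    19.74283  ]
 [551.4899     24.462458 ]]
(227.5, 217) [ 0.1425  0.0278 -0.0144]
(228.5, 320) [ 0.1425 -0.0287 -0.0158]
(288, 268) [0.1425 0.0016 0.0135]
```

```bash
python3 - <<'E'
from h import *
o=bot.get_obs();W=cam('wrist',o)
im=cv2.imread('pics/w6.png'); g=im.max(2)
print(g[105,225:312:3],g[50:185:5,268])
m=((g<52)).astype(np.uint8)
for th in (45,55,62):
    m=(g<th).astype(np.uint8); m[:45]=0;m[162:]=0;m[:,:225]=0;m[:,315:]=0
    m=cv2.morphologyEx(m,cv2.MORPH_OPEN,np.ones((3,3)));m=cv2.morphologyEx(m,cv2.MORPH_CLOSE,np.ones((9,9)))
    n,l,s,c=cv2.connectedComponentsWithStats(m);i=1+s[1:,4].argmax();print(th,s[i])
    cn,_=cv2.findContours((l==i).astype(np.uint8),cv2.RETR_EXTERNAL,cv2.CHAIN_APPROX_NONE)
    P=np.array([onz(W,p[0],.06)[:2] for p in cn[0]],np.float32)*1000
    r=cv2.minAreaRect(P);print(r)
q=[onz(W,p,.06) for p in [(240,53.5),(299.5,54.5),(294.5,159),(240,159)]]
for a in q: print(a)
print(np.mean(q,0),[np.linalg.norm(q[i]-q[i-1]) for i in range(4)])
E
```

```text
[ 96 106 103 101 106  38  51  51  51  52  50  52  50  51  52  52  51  53
  53  53  50  52  52  49  69 106 103 102 119] [162  50  56  52  53  54  55  54  51  52  52  51  50  50  50  50  46  51
  47  46  46  48  85  82  82  81 172]Traceback (most recent call last):
  File "<stdin>", line 9, in <module>
ValueError: attempt to get argmax of an empty sequence
```

```bash
python3 - <<'E'
from h import *
o=bot.get_obs();W=cam('wrist',o)
im=cv2.imread('pics/w6.png'); g=im.max(2)
for th in (62,70):
    m=(g<th).astype(np.uint8); m[:45]=0;m[175:]=0;m[:,:225]=0;m[:,315:]=0
    m=cv2.morphologyEx(m,cv2.MORPH_OPEN,np.ones((3,3)))
    n,l,s,c=cv2.connectedComponentsWithStats(m);i=1+s[1:,4].argmax();print(th,s[i])
    cn,_=cv2.findContours((l==i).astype(np.uint8),cv2.RETR_EXTERNAL,cv2.CHAIN_APPROX_NONE)
    P=np.array([onz(W,p[0],.06)[:2] for p in cn[0]],np.float32)*1000
    r=cv2.minAreaRect(P);print(r)
q=[onz(W,p,.06) for p in [(239.5,53),(299.5,54),(294.5,158.5),(239.5,158.5)]]
for a in q: print(a)
print(np.mean(q,0),[np.linalg.norm(q[i]-q[i-1]) for i in range(4)],[np.arctan2(*(q[b]-q[a])[:2]) for a,b in((3,0),(2,1))])
E
```

```text
62 [ 239   54   61  106 5996]
((570.6336059570312, 46.29411697387695), (79.0823745727539, 45.496803283691406), 81.10619354248047)
70 [ 239   54   61  106 6030]
((570.5885009765625, 46.302085876464844), (79.40129089355469, 45.726173400878906), 81.46714782714844)
[0.55421216 0.08893896 0.06      ]
[0.5986026  0.08251104 0.06      ]
[0.58795236 0.00446013 0.06      ]
[0.54248764 0.01023845 0.06      ]
[0.57081369 0.04653714 0.06      ] [np.float64(0.07956905250815477), np.float64(0.04485341319138523), np.float64(0.07877418557544523), np.float64(0.045830445695487304)] [np.float64(0.14788883027566224), np.float64(0.1356149306865508)]
```

Call:
{"name": "arm_command", "arguments": {"moves": [0, 0.02, 0.003, 0.006, -0.003, 0, 1, 0, 0.025, 0.003, 0.006, -0.003, 0, 1, 0, 0.02, 0.001, 0, 0, 0, 1, 0, 0.008, 0, 0, 0, 0, 1, 0, 0, 0, 0, 0, 0, 1, 0, 0, 0, 0, 0, 0, 1]}}

```text
clock: 7.37
eef_pos: [0.5721, 0.052, 0.3104]
tool_rot: [0.047, 0.707, -0.048, 0.704]
ft_force: [0.3, 0.7, -0.9]
grip_width: 0.0289
```

```bash
python3 -c "
from h import *
plan((.5707,.0464,.2434),-.147)
"
```

```text
t 7.37 pos [0.5721 0.052  0.3104] jawyaw -0.1334 down [-0.004 -0.001 -1.   ] F [ 0.3  0.7 -0.9] w 0.0289
 d_tool [ 0.067  -0.0057 -0.0004] rot [ 0.0136 -0.0042  0.0018] rows>= 1.6 0.1
 joints [ 9.100e-02  4.430e-01  4.500e-02  1.177e+00 -1.000e-03  1.795e+00]
```

Call:
{"name": "arm_command", "arguments": {"moves": [0.01, -0.003, 0, 0.007, -0.002, 0.001, 1, 0.015, -0.003, 0, 0.007, -0.002, 0.001, 1, 0.015, 0, 0, 0, 0, 0, 1, 0.005, 0, 0, 0, 0, 0, 1, 0, 0, 0, 0, 0, 0, 1, 0, 0, 0, 0, 0, 0, 1]}}

```text
clock: 7.87
eef_pos: [0.5702, 0.0439, 0.2648]
tool_rot: [0.051, 0.705, -0.053, 0.705]
ft_force: [0.6, -0.5, -1.5]
grip_width: 0.0286
```

```bash
python3 -c "
from h import *
plan((.5707,.0464,.2434),-.147)
"
```

```text
t 7.87 pos [0.5702 0.0439 0.2648] jawyaw -0.1473 down [-0.    -0.002 -1.   ] F [ 0.6 -0.5 -1.5] w 0.0286
 d_tool [0.0213 0.0026 0.0002] rot [-0.0003  0.0002  0.0019] rows>= 0.5 0.0
 joints [ 0.077  0.476 -0.031  1.064 -0.002  1.795]
```

Call:
{"name": "arm_command", "arguments": {"moves": [0.006, 0.002, 0, 0, 0, 0.002, 1, 0.006, 0, 0, 0, 0, 0, 1, 0.005, 0, 0, 0, 0, 0, 1, 0, 0, 0, 0, 0, 0, 1, 0, 0, 0, 0, 0, 0, 1]}}

```text
clock: 8.28
eef_pos: [0.5715, 0.0455, 0.2486]
tool_rot: [0.053, 0.704, -0.052, 0.707]
ft_force: [-0.2, -0.2, -0.9]
grip_width: 0.029
```

```bash
python3 -c "
from h import *
plan((.5707,.0464,.2434),-.147)
for n in ('side','scene','wrist'):
  im=bot.camera(n);cv2.imwrite('pics/%s7.png'%n,im[:,:,::-1])
crop('pics/side7.png','pics/d7.png',200,140,310,250,5)
crop('pics/scene7.png','pics/s7.png',200,140,310,250,5)
"
```

```text
t 8.28 pos [0.5715 0.0455 0.2486] jawyaw -0.148 down [ 0.004  0.    -1.   ] F [-0.2 -0.2 -0.9] w 0.029
 d_tool [ 0.0052  0.0008 -0.0009] rot [-0.001   0.0042 -0.001 ] rows>= 0.1 0.0
 joints [ 0.079  0.492 -0.051  1.023 -0.     1.798]
```

View pics/d7.png

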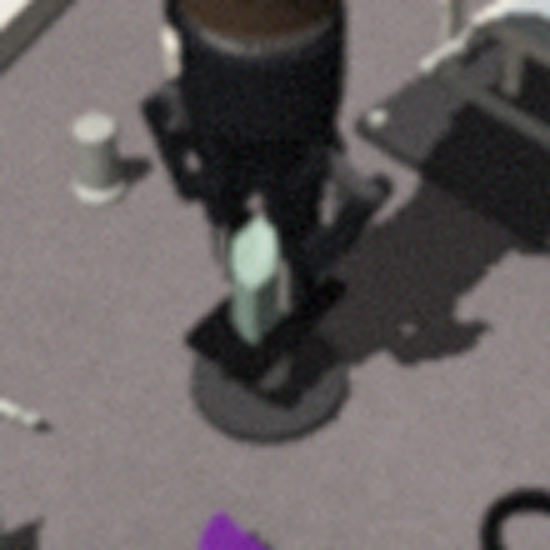

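View pics/wrist7.png

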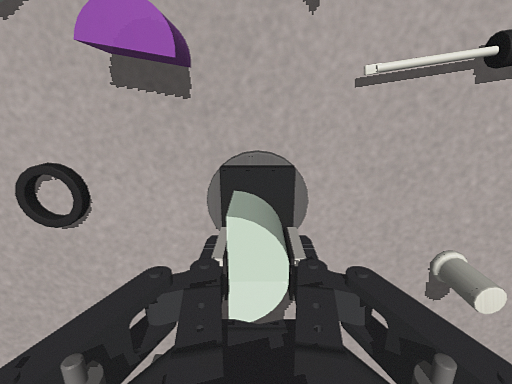

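Call:
{"name": "arm_command", "arguments": {"moves": [0.003, 0.001, -0.001, 0, 0.004, -0.001, 1, 0.002, 0, 0, 0, 0, 0, 1, 0, 0, 0, 0, 0, 0, 1, 0, 0, 0, 0, 0, 0, 1]}}

```text
clock: 8.77
eef_pos: [0.5709, 0.0469, 0.2441]
tool_rot: [0.052, 0.705, -0.052, 0.706]
ft_force: [0.0, 0.8, -2.2]
grip_width: 0.0289
```

```bash
python3 -c "
from h import *
plan((.5707,.0464,.2434),-.147)
"
```

```text
t 8.77 pos [0.5709 0.0469 0.2441] jawyaw -0.1477 down [ 0.001  0.    -1.   ] F [ 0.   0.8 -2.2] w 0.0289
 d_tool [ 0.0007 -0.0005 -0.0001] rot [-0.0007  0.0014 -0.0003] rows>= 0.0 0.0
 joints [ 0.082  0.497 -0.056  1.016 -0.     1.801]
```

Lowering further in 1 mm steps until contact.

Call:
{"name": "arm_command", "arguments": {"moves": [0.001, 0, 0, 0, 0.001, 0, 1, 0, 0, 0, 0, 0, 0, 1, 0, 0, 0, 0, 0, 0, 1]}}

```text
clock: 9.02
eef_pos: [0.5709, 0.047, 0.243]
tool_rot: [0.052, 0.705, -0.052, 0.705]
ft_force: [0.3, -0.2, -1.9]
grip_width: 0.0287
```

Call:
{"name": "arm_command", "arguments": {"moves": [0.001, 0, 0, 0, 0, 0, 1, 0, 0, 0, 0, 0, 0, 1, 0, 0, 0, 0, 0, 0, 1]}}

```text
clock: 9.27
eef_pos: [0.5711, 0.0469, 0.2424]
tool_rot: [0.052, 0.705, -0.052, 0.706]
ft_force: [-0.1, 0.1, -1.9]
grip_width: 0.0288
```

Call:
{"name": "arm_command", "arguments": {"moves": [0.0015, 0, 0, 0, 0, 0, 1, 0, 0, 0, 0, 0, 0, 1, 0, 0, 0, 0, 0, 0, 1]}}

```text
clock: 9.52
eef_pos: [0.5712, 0.0469, 0.2431]
tool_rot: [0.052, 0.704, -0.052, 0.706]
ft_force: [0.3, -0.3, -1.5]
grip_width: 0.029
```

```bash
python3 -c "
from h import *
plan((.5707,.0464,.2424),-.147)
"
```

```text
t 9.52 pos [0.5712 0.0469 0.2431] jawyaw -0.1478 down [ 0.003  0.    -1.   ] F [ 0.3 -0.3 -1.5] w 0.029
 d_tool [ 0.0006 -0.0006 -0.0004] rot [-0.0008  0.0031 -0.0009] rows>= 0.0 0.0
 joints [ 0.082  0.498 -0.058  1.012  0.     1.801]
```

Call:
{"name": "arm_command", "arguments": {"moves": [0.002, 0, 0, 0, 0.002, 0, 1, 0, 0, 0, 0, 0, 0, 1, 0, 0, 0, 0, 0, 0, 1]}}

```text
clock: 9.77
eef_pos: [0.5716, 0.0469, 0.2426]
tool_rot: [0.053, 0.704, -0.052, 0.706]
ft_force: [0.6, 0.3, -1.7]
grip_width: 0.0289
```

Call:
{"name": "arm_command", "arguments": {"moves": [0.002, 0, 0, 0, 0, 0, 1, 0, 0, 0, 0, 0, 0, 1, 0, 0, 0, 0, 0, 0, 1]}}

```text
clock: 10.02
eef_pos: [0.5717, 0.047, 0.2428]
tool_rot: [0.053, 0.703, -0.052, 0.707]
ft_force: [0.4, 0.4, -1.9]
grip_width: 0.0289
```

```bash
python3 -c "
from h import *
plan((.5707,.0464,.2424),-.147)
im=bot.camera('wrist');cv2.imwrite('pics/w8.png',im[:,:,::-1])
"
```

```text
t 10.02 pos [0.5717 0.047  0.2428] jawyaw -0.1478 down [ 0.005  0.001 -1.   ] F [ 0.4  0.4 -1.9] w 0.0289
 d_tool [ 0.0004 -0.0007 -0.0009] rot [-0.0008  0.0051 -0.0019] rows>= 0.0 0.0
 joints [ 8.20e-02  4.98e-01 -5.80e-02  1.01e+00  1.00e-03  1.80e+00]
```

View pics/w8.png

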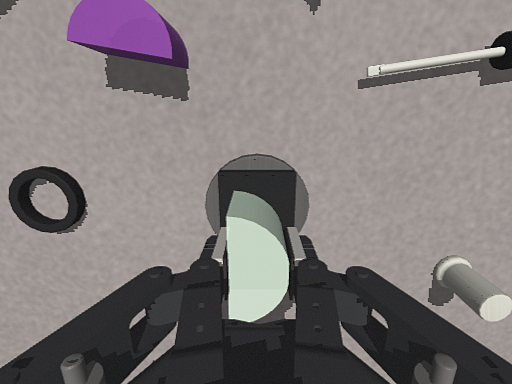

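Call:
{"name": "arm_command", "arguments": {"moves": [0.002, 0, -0.001, 0, 0.005, -0.002, 1]}}

```text
clock: 10.15
eef_pos: [0.5718, 0.0471, 0.2423]
tool_rot: [0.052, 0.704, -0.052, 0.707]
ft_force: [-0.6, -0.4, 19.7]
grip_width: 0.0285
```

```bash
python3 -c "
from h import *
plan((.5707,.0464,.2424),-.147)
"
```

```text
t 10.15 pos [0.5718 0.0471 0.2423] jawyaw -0.1479 down [ 0.004 -0.    -1.   ] F [-0.6 -0.4 19.7] w 0.0285
 d_tool [-0.0001 -0.0009 -0.001 ] rot [-0.0009  0.0038 -0.0006] rows>= 0.0 0.0
 joints [ 0.082  0.5   -0.057  1.01  -0.     1.801]
```

Call:
{"name": "arm_command", "arguments": {"moves": [0, 0, 0, 0, 0.002, 0, 1, 0, 0, 0, 0, 0, 0, 0.2, 0, 0, 0, 0, 0, 0, 0, 0, 0, 0, 0, 0, 0, -0.1, 0, 0, 0, 0, 0, 0, -0.2, 0, 0, 0, 0, 0, 0, -0.3, 0, 0, 0, 0, 0, 0, -0.3]}}

```text
clock: 10.73
eef_pos: [0.572, 0.0471, 0.2408]
tool_rot: [0.052, 0.705, -0.052, 0.705]
ft_force: [0.1, 0.4, -0.1]
grip_width: 0.0555
```

```bash
python3 -c "
from h import *
plan((.5707,.0464,.36),-.147)
im=bot.camera('wrist');cv2.imwrite('pics/w9.png',im[:,:,::-1])
"
```

```text
t 10.73 pos [0.572  0.0471 0.2408] jawyaw -0.1479 down [ 0.001  0.    -1.   ] F [ 0.1  0.4 -0.1] w 0.0555
 d_tool [-0.1192 -0.0009 -0.0011] rot [-0.0009  0.0006 -0.0002] rows>= 2.9 0.0
 joints [ 0.082  0.503 -0.056  1.011  0.     1.801]
```

View pics/w9.png

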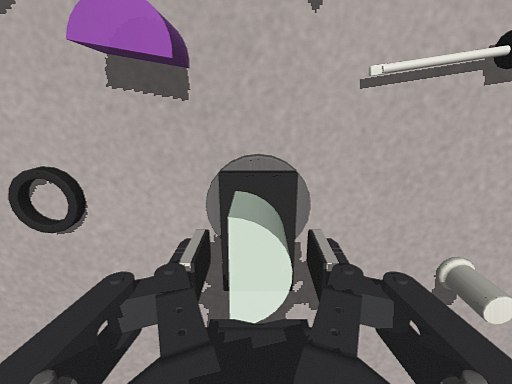

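The lens (flat face at x≈229, crown at x≈292) now stands free on the plate (x 219 to 297), with the pads clear of it. I'll rise and then check the placing.

Call:
{"name": "arm_command", "arguments": {"moves": [-0.015, 0, 0, 0, 0, 0, -0.3, -0.025, 0, 0, 0, 0, 0, -0.3, -0.03, -0.005, 0, 0, 0, 0, -0.3, -0.03, -0.02, 0, 0, 0, 0, -0.3, -0.01, -0.03, 0, 0, 0, 0, -0.3, 0, -0.03, 0, 0, 0, 0, -0.3, 0, 0, 0, 0, 0, 0, -0.3, 0, 0, 0, 0, 0, 0, -0.3]}}

```text
clock: 11.45
eef_pos: [0.5588, -0.0388, 0.3543]
tool_rot: [0.05, 0.706, -0.052, 0.704]
ft_force: [0.4, 0.6, -0.6]
grip_width: 0.0558
```

```bash
python3 -c "
from h import *
plan((.5707,.0464,.36),-.147)
o=bot.get_obs()
im=bot.camera('wrist');cv2.imwrite('pics/w10.png',im[:,:,::-1])
np.save('o10.npy',np.r_[o['eef_pos'],o['tool_rot']])
crop('pics/w10.png','pics/w10c.png',200,30,320,180,5)
"
```

```text
t 11.45 pos [ 0.5588 -0.0388  0.3543] jawyaw -0.1439 down [-0.003 -0.002 -1.   ] F [ 0.4  0.6 -0.6] w 0.0558
 d_tool [-0.0059  0.086  -0.0004] rot [ 0.0031 -0.0029  0.0021] rows>= 2.1 0.0
 joints [-0.069  0.386  0.075  1.263 -0.002  1.646]
```

View pics/w10.png

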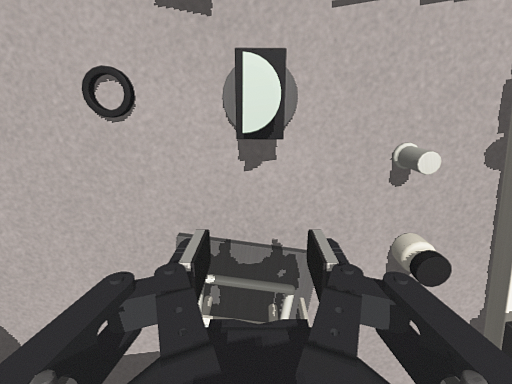

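View pics/w10c.png

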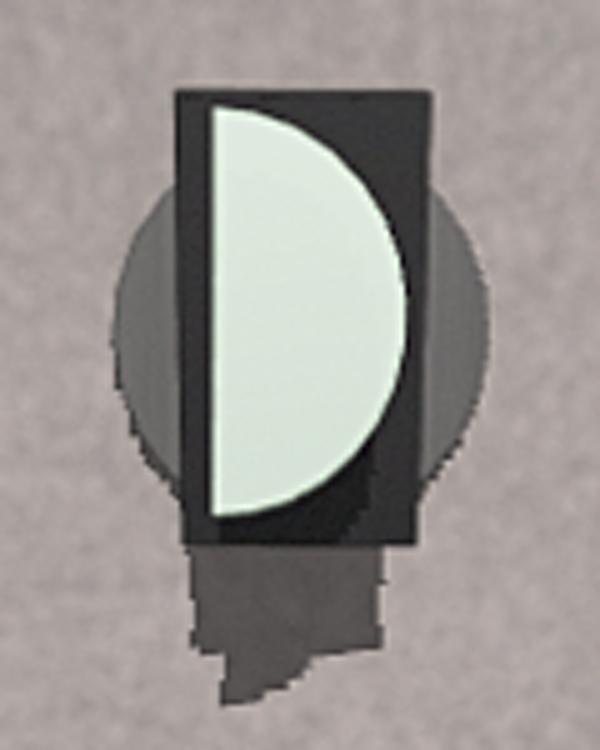

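```bash
python3 - <<'E'
from h import *
v=np.load('o10.npy');W=cam('wrist',dict(eef_pos=v[:3],tool_rot=v[3:]))
p=lambda x,y,z:onz(W,(200+x/5-.4,30+y/5-.4),z)[:2]
q=[p(176,91,.06),p(432,91,.06),p(417,544,.06),p(184,544,.06)]
c=np.mean(q,0);print("stage",c,[np.linalg.norm(q[i]-q[i-1]) for i in range(4)])
yv=(q[0]+q[1]-q[2]-q[3]);yv/=np.linalg.norm(yv);xv=np.array([yv[1],-yv[0]]);print("yaw",np.arctan2(xv[1],xv[0]))
a,b,d=p(213,107,.1),p(213,516,.1),p(408,310,.1)
f=a-b;print(np.linalg.norm(f),"lens yaw",np.arctan2(-f[0],f[1]), "edges yaw",[np.arctan2(-(s)[0],s[1]) for s in (q[0]-q[3],q[1]-q[2])])
m=(a+b)/2;print("depth",(d-m)@xv,"flat",(m-c)@xv,"crown",(d-c)@xv,"y",(m-c)@yv)
E
```

```text
stage [0.57124232 0.04626146] [np.float64(0.0789618632493065), np.float64(0.04520108164934385), np.float64(0.07892459220765678), np.float64(0.045141710474488915)]
yaw -0.14954957907397912
0.06029716895147315 lens yaw -0.1607571020987504 edges yaw [np.float64(-0.14917218807700083), np.float64(-0.1499271482886186)]
depth 0.0305243456948152 flat -0.014120035729817966 crown 0.016404309964997234 y -0.0007261943794220697
```

```bash
python3 -c "
from h import *
plan((.523,-.143,.36),1.28)
"
```

```text
t 11.5 pos [ 0.5587 -0.0387  0.3541] jawyaw -0.1437 down [-0.004 -0.002 -1.   ] F [-0.4  0.1 -0.3] w 0.0558
 d_tool [-0.0056 -0.1084 -0.0205] rot [-1.4237e+00 -4.7000e-03  1.0000e-04] rows>= 2.6 11.4
 joints [-0.068  0.386  0.075  1.263 -0.003  1.646]
```

Call:
{"name": "arm_command", "arguments": {"moves": [-0.002, -0.025, -0.005, 0, 0, 0, -0.3, -0.002, -0.03, -0.005, 0, 0, 0, -0.3, -0.002, -0.03, -0.005, 0, 0, 0, -0.3, 0, -0.018, -0.005, -0.03, 0, 0, -0.3, 0, 0, 0, -0.08, 0, 0, -0.3, 0, 0, 0, -0.11, 0, 0, -0.3, 0, 0, 0, -0.11, 0, 0, -0.3, 0, 0, 0, -0.11, 0, 0, -0.3, 0, 0, 0, -0.11, 0, 0, -0.3, 0, 0, 0, -0.11, 0, 0, -0.3, 0, 0, 0, -0.11, 0, 0, -0.3, 0, 0, 0, -0.11, 0, 0, -0.3, 0, 0, 0, -0.11, 0, 0, -0.3, 0, 0, 0, -0.11, 0, 0, -0.3, 0, 0, 0, -0.11, 0, 0, -0.3, 0, 0, 0, -0.11, 0, 0, -0.3, 0, 0, 0, -0.08, 0, 0, -0.3, 0, 0, 0, -0.04, 0, 0, -0.3, 0, 0, 0, 0, 0, 0, -0.3, 0, 0, 0, 0, 0, 0, -0.3]}}

```text
clock: 13.17
eef_pos: [0.5256, -0.1215, 0.3445]
tool_rot: [-0.445, 0.548, 0.465, 0.535]
ft_force: [-0.6, 0.5, 1.2]
grip_width: 0.0555
```

```bash
python3 -c "
from h import *
plan((.523,-.143,.36),1.28)
"
```

```text
t 13.17 pos [ 0.5256 -0.1215  0.3445] jawyaw 1.3975 down [-0.031  0.009 -0.999] F [-0.6  0.5  1.2] w 0.0555
 d_tool [-0.0156 -0.0006 -0.0215] rot [ 0.1176  0.002  -0.0327] rows>= 0.6 1.0
 joints [-0.228  0.365  0.018  1.257  0.002 -0.055]
```

Call:
{"name": "arm_command", "arguments": {"moves": [-0.007, 0, -0.01, 0.058, 0, -0.015, -0.3, -0.007, 0, -0.01, 0.058, 0, -0.015, -0.3, 0, 0, 0, 0, 0, 0, -0.3, 0, 0, 0, 0, 0, 0, -0.3]}}

```text
clock: 13.5
eef_pos: [0.5222, -0.1388, 0.3564]
tool_rot: [-0.419, 0.568, 0.424, 0.567]
ft_force: [-0.2, 0.1, -0.1]
grip_width: 0.0556
```

```bash
python3 -c "
from h import *
plan((.523,-.143,.36),1.28)
o=bot.get_obs()
im=bot.camera('wrist');cv2.imwrite('pics/w11.png',im[:,:,::-1])
np.save('o11.npy',np.r_[o['eef_pos'],o['tool_rot']])
"
```

```text
t 13.5 pos [ 0.5222 -0.1388  0.3564] jawyaw 1.2783 down [-0.006  0.005 -1.   ] F [-0.2  0.1 -0.1] w 0.0556
 d_tool [-0.0036 -0.0019 -0.0038] rot [-0.0017  0.0027 -0.0068] rows>= 0.1 0.1
 joints [-0.261  0.348  0.025  1.255  0.003  0.032]
```

View pics/w11.png

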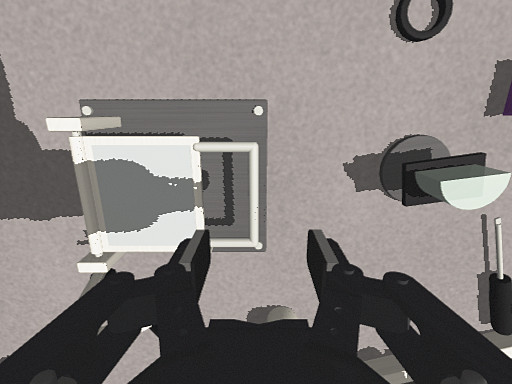

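```bash
python3 -c "
from h import *
crop('pics/w11.png','pics/w11c.png',40,90,280,260,3)"
```

```text
(no output)
```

View pics/w11c.png

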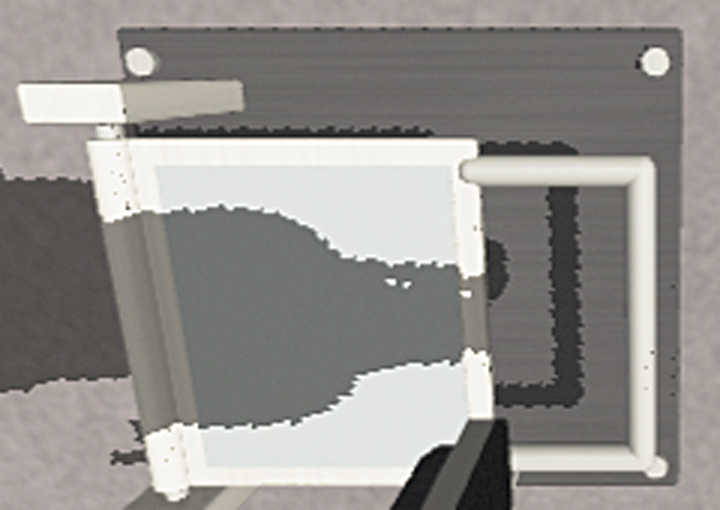

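```bash
python3 - <<'E'
from h import *
v=np.load('o11.npy');W=cam('wrist',dict(eef_pos=v[:3],tool_rot=v[3:]))
p=lambda x,y,z:onz(W,(40+x/3-.33,90+y/3-.33),z)[:2]
a,b=p(642,171,.07),p(642.5,458,.07);print("bar",a,b,np.linalg.norm(a-b),(a+b)/2,"rigyaw",np.arctan2(*(b-a)[::-1]))
c,d=p(682,30,.012),p(680,485,.012);print("base +y edge",c,d,np.linalg.norm(c-d),np.arctan2(*(d-c)[::-1]),(c+d)/2)
e=p(118,30,.012);print("other corner",e,np.linalg.norm(e-c))
e,f=p(478,138,.073),p(493,485,.073);print("plate edge",e,f,np.linalg.norm(e-f))
yaw=np.arctan2(*(d-c)[::-1]);yv=np.array([-np.sin(yaw),np.cos(yaw)]);xv=np.array([np.cos(yaw),np.sin(yaw)])
O=(c+d)/2-.105*yv;print("rig origin",O,"hinge",O-.075*yv,"handle",O+.09*yv, ((a+b)/2-O)@xv,((a+b)/2-O)@yv)
E
```

```text
bar [ 0.48047741 -0.12987857] [ 0.5765743  -0.15907046] 0.10043295803118067 [ 0.52852586 -0.14447451] rigyaw -0.29491698360068014
base +y edge [ 0.44184023 -0.1034429 ] [ 0.62222158 -0.15672958] 0.1880874772509138 -0.28724162238553336 [ 0.53203091 -0.13008624]
other corner [ 0.38189666 -0.30301314] 0.20837829227662055
plate edge [ 0.45582654 -0.17530792] [ 0.56996137 -0.21191336] 0.11986125027593775
rig origin [ 0.50228357 -0.23078429] hinge [ 0.48103548 -0.30271146] handle [ 0.52778129 -0.14447168] 0.000714868055690498 0.09020822102393276
```

```bash
python3 - <<'E'
from h import *
v=np.load('o11.npy')
H=np.array([.4808,-.3027,.07]);y=-.29;xv=np.array([np.cos(y),np.sin(y),0]);yv=np.array([-np.sin(y),np.cos(y),0])
pt=lambda th,r:H+.092*xv+r*(np.cos(th)*yv+np.sin(th)*np.array([0,0,1]))
for pos in [(.60,-.13,.42),(.62,-.17,.42),(.64,-.2,.42)]:
    W=cam('wrist',dict(eef_pos=np.array(pos),tool_rot=v[3:]))
    print(pos,[proj(W,pt(.7,r)).round() for r in(0,.06,.141)], proj(W,pt(.75,.141)))
for n in('scene','side'):
    print(n,[proj(cam(n),pt(.7,r)).round(1) for r in(0,.141)], proj(cam(n),pt(.75,.141)))
E
```

```text
(0.6, -0.13, 0.42) [array([ 98., 197.]), array([119., 207.]), array([158., 226.])] [151.01205255 228.79671668]
(0.62, -0.17, 0.42) [array([120., 173.]), array([145., 180.]), array([191., 195.])] [184.31363942 196.53435414]
(0.64, -0.2, 0.42) [array([136., 150.]), array([164., 155.]), array([215., 164.])] [208.95384703 165.18707013]
scene [array([ 97.7, 193.3]), array([127.7, 181.8])] [125.26498645 179.76027259]
side [array([309. , 124.7]), array([288.5, 113.4])] [289.65636907 111.11002669]
```

```bash
python3 -c "
from h import *
plan((.60,-.13,.41),1.281)
"
```

```text
t 13.55 pos [ 0.5223 -0.1388  0.3565] jawyaw 1.2785 down [-0.006  0.004 -1.   ] F [-0.3  0.9  0.3] w 0.0557
 d_tool [-0.0539 -0.0715  0.031 ] rot [-0.0025  0.0025 -0.0066] rows>= 2.3 0.1
 joints [-0.26   0.348  0.025  1.255  0.003  0.032]
```

Call:
{"name": "arm_command", "arguments": {"moves": [-0.018, -0.02, 0.01, -0.001, 0.001, -0.003, -0.3, -0.018, -0.025, 0.01, -0.001, 0.001, -0.003, -0.3, -0.018, -0.025, 0.01, 0, 0, 0, -0.3, 0, 0, 0, 0, 0, 0, -0.3, 0, 0, 0, 0, 0, 0, -0.3]}}

```text
clock: 13.97
eef_pos: [0.598, -0.1267, 0.4047]
tool_rot: [-0.419, 0.57, 0.429, 0.562]
ft_force: [0.1, 0.6, -1.2]
grip_width: 0.0555
```

```bash
python3 -c "
from h import *
plan((.528,-.1445,.228),1.281)
o=bot.get_obs()
im=bot.camera('wrist');cv2.imwrite('pics/w12.png',im[:,:,::-1])
np.save('o12.npy',np.r_[o['eef_pos'],o['tool_rot']])
crop('pics/w12.png','pics/w12c.png',60,150,220,270,5)
"
```

```text
t 13.97 pos [ 0.598  -0.1267  0.4047] jawyaw 1.2851 down [-0.017  0.006 -1.   ] F [ 0.1  0.6 -1.2] w 0.0555
 d_tool [ 0.1778  0.0589 -0.0369] rot [ 0.0041  0.0005 -0.0179] rows>= 4.6 0.1
 joints [-0.209  0.476  0.346  1.458  0.002  0.076]
```

View pics/w12.png

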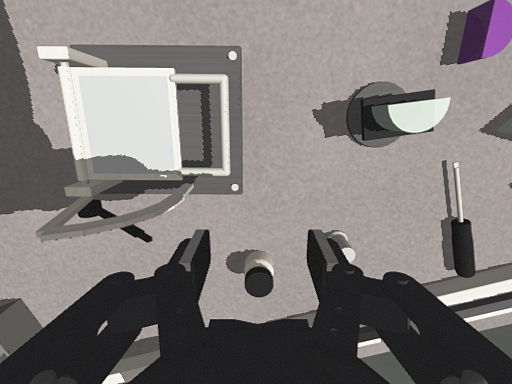

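View pics/w12c.png

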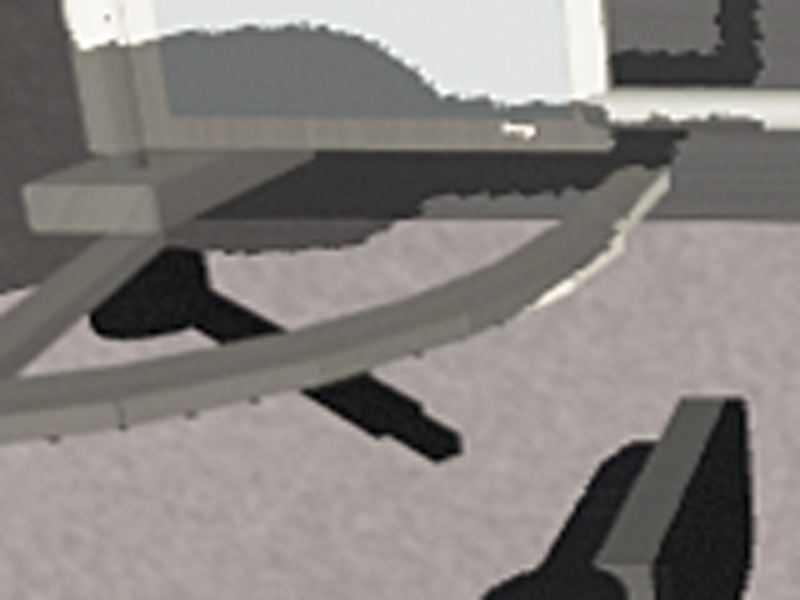

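```bash
python3 - <<'E'
from h import *
v=np.load('o12.npy')
H=np.array([.4808,-.3027,.07]);y=-.29;xv=np.array([np.cos(y),np.sin(y),0]);yv=np.array([-np.sin(y),np.cos(y),0])
W=cam('wrist',dict(eef_pos=v[:3],tool_rot=v[3:]))
print([ (r,th,proj(W,H+.092*xv+r*(np.cos(th)*yv+np.sin(th)*np.array([0,0,1]))).round(1)) for r in(0,.141) for th in (.65,.7,.75)])
rays={'w':ray(W,(60+450/5-.4,150+447/5-.4)),'scene':ray(cam('scene'),(127.8,182.5)),'side':ray(cam('side'),(289.7,112.8))}
for n,(o,d) in rays.items():
    for off in (.088,.092,.096):
        P=o+d*((off-(o-H)@xv)/(d@xv)); q=P-H; print(n,off,"ang",np.arctan2(q[2],q@yv).round(3),"r",np.hypot(q[2],q@yv).round(4))
for ks in (('w','scene'),('w','side'),('w','scene','side')):
    P=tri([rays[k] for k in ks]);q=P-H;print(ks,P.round(4),"x",(q@xv).round(4),"ang",np.arctan2(q[2],q@yv).round(3),"r",np.hypot(q[2],q@yv).round(4))
E
```

```text
[(0, 0.65, array([ 89.5, 204.8])), (0, 0.7, array([ 89.5, 204.8])), (0, 0.75, array([ 89.5, 204.8])), (0.141, 0.65, array([157.3, 236.2])), (0.141, 0.7, array([150. , 238.9])), (0.141, 0.75, array([142.1, 241.6]))]
w 0.088 ang 0.729 r 0.149
w 0.092 ang 0.703 r 0.141
w 0.096 ang 0.673 r 0.133
scene 0.088 ang 0.669 r 0.1314
scene 0.092 ang 0.687 r 0.1387
scene 0.096 ang 0.704 r 0.146
side 0.088 ang 0.72 r 0.1429
side 0.092 ang 0.722 r 0.1365
side 0.096 ang 0.724 r 0.1301
('w', 'scene') [ 0.6003 -0.2263  0.1593] x 0.0927 ang 0.694 r 0.1396
('w', 'side') [ 0.597  -0.224   0.1648] x 0.0888 ang 0.718 r 0.1442
('w', 'scene', 'side') [ 0.5992 -0.227   0.1603] x 0.0919 ang 0.704 r 0.1396
```

Call:
{"name": "arm_command", "arguments": {"moves": [0.01, 0.018, -0.01, 0.002, 0, -0.006, -0.1, 0.02, 0.022, -0.014, 0.002, 0, -0.006, 0, 0.02, 0.018, -0.01, 0, 0, -0.006, 0, 0.02, 0, 0, 0, 0, 0, 0, 0, 0, 0, 0, 0, 0, 0, 0, 0, 0, 0, 0, 0, 0]}}

```text
clock: 14.52
eef_pos: [0.5242, -0.1409, 0.3285]
tool_rot: [-0.421, 0.567, 0.425, 0.565]
ft_force: [-0.1, 0.4, 0.8]
grip_width: 0.0424
```

```bash
python3 -c "
from h import *
plan((.528,-.1445,.225),1.281)
"
```

```text
t 14.52 pos [ 0.5242 -0.1409  0.3285] jawyaw 1.2841 down [-0.006  0.003 -1.   ] F [-0.1  0.4  0.8] w 0.0424
 d_tool [ 0.1035 -0.0054 -0.0025] rot [ 0.0031  0.0009 -0.0065] rows>= 2.5 0.1
 joints [-2.63e-01  3.71e-01 -1.60e-02  1.19e+00  1.00e-03  2.40e-02]
```

Call:
{"name": "arm_command", "arguments": {"moves": [0.015, -0.003, -0.001, 0.002, 0, -0.004, 0, 0.02, -0.002, -0.001, 0.001, 0, -0.003, 0, 0.015, 0, 0, 0, 0, 0, 0, 0, 0, 0, 0, 0, 0, 0, 0, 0, 0, 0, 0, 0, 0]}}

```text
clock: 14.93
eef_pos: [0.53, -0.144, 0.2822]
tool_rot: [-0.425, 0.565, 0.421, 0.569]
ft_force: [0.9, 0.4, 0.6]
grip_width: 0.0425
```

```bash
python3 -c "
from h import *
plan((.528,-.1445,.225),1.281)
o=bot.get_obs()
im=bot.camera('wrist');cv2.imwrite('pics/w13.png',im[:,:,::-1])
"
```

```text
t 14.93 pos [ 0.53   -0.144   0.2822] jawyaw 1.2824 down [ 0.007 -0.001 -1.   ] F [0.9 0.4 0.6] w 0.0425
 d_tool [ 0.0572  0.0021 -0.0011] rot [0.0014 0.0013 0.0072] rows>= 1.4 0.1
 joints [-2.66e-01  4.15e-01 -7.80e-02  1.07e+00  1.00e-03  2.30e-02]
```

View pics/w13.png

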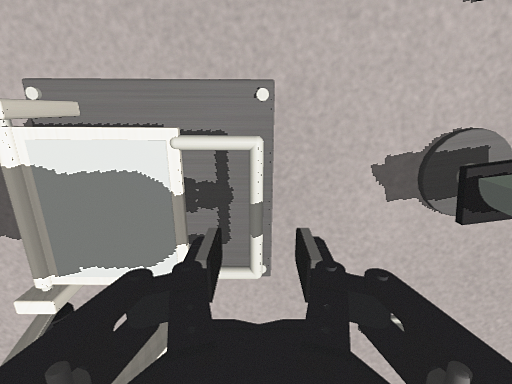

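The bar (x≈257) lies midway between the pads (x 215 and 302). I'll descend.

Call:
{"name": "arm_command", "arguments": {"moves": [0.015, 0.001, -0.001, 0.001, 0.001, 0.004, 0, 0.018, 0.001, 0, 0, 0, 0.003, 0, 0.012, 0, 0, 0, 0, 0, 0, 0, 0, 0, 0, 0, 0, 0, 0, 0, 0, 0, 0, 0, 0]}}

```text
clock: 15.4
eef_pos: [0.5322, -0.1448, 0.2445]
tool_rot: [-0.427, 0.563, 0.419, 0.57]
ft_force: [-0.2, 0.8, 0.1]
grip_width: 0.0431
```

```bash
python3 -c "
from h import *
plan((.528,-.1445,.225),1.281)
o=bot.get_obs()
im=bot.camera('wrist');cv2.imwrite('pics/w14.png',im[:,:,::-1])
"
```

```text
t 15.4 pos [ 0.5322 -0.1448  0.2445] jawyaw 1.2828 down [ 0.014 -0.003 -1.   ] F [-0.2  0.8  0.1] w 0.0431
 d_tool [ 0.0195  0.0044 -0.0009] rot [0.0017 0.0008 0.014 ] rows>= 0.5 0.1
 joints [-0.266  0.454 -0.126  0.976  0.     0.022]
```

View pics/w14.png

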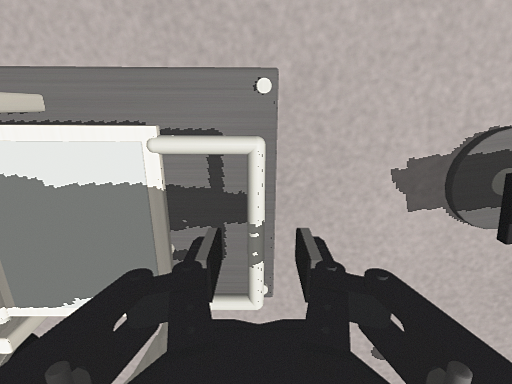

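Call:
{"name": "arm_command", "arguments": {"moves": [0.01, 0.003, 0, 0.001, 0, 0.01, 0, 0.01, 0.002, -0.001, 0, 0, 0.007, 0, 0.001, 0, 0, 0, 0, 0.002, 0, 0, 0, 0, 0, 0, 0, 0, 0, 0, 0, 0, 0, 0, 0]}}

```text
clock: 15.87
eef_pos: [0.5283, -0.1447, 0.2253]
tool_rot: [-0.422, 0.567, 0.423, 0.567]
ft_force: [-0.1, -0.3, 0.5]
grip_width: 0.0423
```

```bash
python3 -c "
from h import *
plan((.528,-.1445,.225),1.281)
o=bot.get_obs()
im=bot.camera('wrist');cv2.imwrite('pics/w15.png',im[:,:,::-1])
"
```

```text
t 15.87 pos [ 0.5283 -0.1447  0.2253] jawyaw 1.2818 down [-0.     0.001 -1.   ] F [-0.1 -0.3  0.5] w 0.0423
 d_tool [0.0003 0.0003 0.0001] rot [ 0.0008  0.001  -0.0007] rows>= 0.0 0.0
 joints [-0.268  0.475 -0.149  0.947  0.001  0.021]
```

View pics/w15.png

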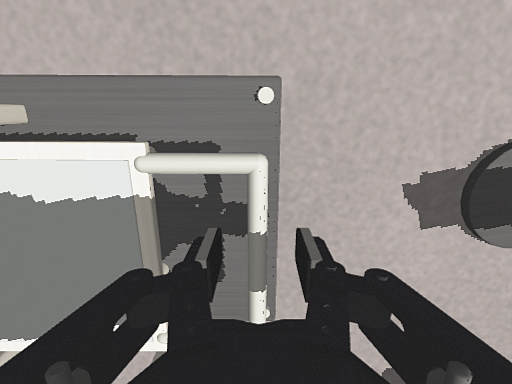

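Well placed. I'll close on the bar.

Call:
{"name": "arm_command", "arguments": {"moves": [0, 0, 0, 0, 0, 0, 0.4, 0, 0, 0, 0, 0, 0, 0.7, 0, 0, 0, 0, 0, 0, 1, 0, 0, 0, 0, 0, 0, 1, 0, 0, 0, 0, 0, 0, 1, 0, 0, 0, 0, 0, 0, 1, 0, 0, 0, 0, 0, 0, 1]}}

```text
clock: 16.5
eef_pos: [0.5285, -0.1452, 0.226]
tool_rot: [-0.423, 0.567, 0.422, 0.567]
ft_force: [-0.4, 0.5, -0.4]
grip_width: 0.0078
```

```bash
python3 -c "
from h import *
plan((.5168,-.1820,.3317),1.281)
"
```

```text
t 16.5 pos [ 0.5285 -0.1452  0.226 ] jawyaw 1.2811 down [ 0.    -0.001 -1.   ] F [-0.4  0.5 -0.4] w 0.0078
 d_tool [-0.1057  0.0006 -0.0386] rot [ 0.0001 -0.0005  0.0005] rows>= 2.7 0.0
 joints [-0.268  0.475 -0.149  0.947 -0.     0.022]
```

Call:
{"name": "arm_command", "arguments": {"moves": [-0.0115, 0, -0.0004, 0, 0, 0, 1, -0.0115, 0, -0.0012, 0, 0, 0, 1, -0.0114, 0, -0.002, 0, 0, 0, 1, -0.0112, 0, -0.0028, 0, 0, 0, 1, 0, 0, 0, 0, 0, 0, 1]}}

```text
clock: 16.92
eef_pos: [0.5268, -0.1515, 0.272]
tool_rot: [-0.422, 0.567, 0.423, 0.567]
ft_force: [0.2, -0.1, -2.8]
grip_width: 0.0076
```

```bash
cat >> h.py <<'E'
def ang(dep=.156):
    H=np.array([.4808,-.3027,.07]);y=-.29;yv=np.array([-np.sin(y),np.cos(y),0])
    o=bot.get_obs();M=R.from_quat(o["tool_rot"]).as_matrix()
    q=o["eef_pos"]+dep*M[:,0]-H; print("flap ang",np.arctan2(q[2],q@yv),"r",np.hypot(q[2],q@yv),"x",q@np.array([np.cos(y),np.sin(y),0]),"tau",o["ft_torque"].round(2))
E
python3 -c "
from h import *
plan((.5168,-.1820,.3327),1.281);ang()
im=bot.camera('scene');cv2.imwrite('pics/s16.png',im[:,:,::-1])
crop('pics/s16.png','pics/s16c.png',80,120,220,235,5)
"
```

```text
t 16.92 pos [ 0.5268 -0.1515  0.272 ] jawyaw 1.2811 down [-0.001  0.002 -1.   ] F [ 0.2 -0.1 -2.8] w 0.0076
 d_tool [-0.0607  0.001  -0.0321] rot [ 0.0001  0.0013 -0.0012] rows>= 1.6 0.0
 joints [-2.800e-01  4.270e-01 -9.000e-02  1.056e+00  1.000e-03  9.000e-03]
flap ang 0.2827877716860283 r 0.16483114799578044 x 0.0006935137376669067 tau [-0.01  0.15 -0.06]
```

View pics/s16c.png

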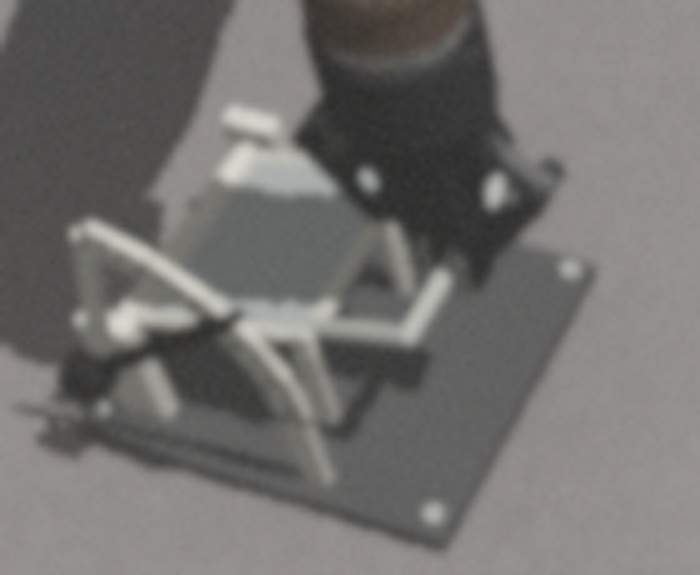

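Call:
{"name": "arm_command", "arguments": {"moves": [-0.011, 0, -0.0036, 0, 0, 0, 1, -0.0107, 0, -0.0044, 0, 0, 0, 1, -0.0104, 0, -0.0051, 0, 0, 0, 1, -0.01, 0, -0.0058, 0, 0, 0, 1, 0, 0, 0, 0, 0, 0, 1, 0, 0, 0, 0, 0, 0, 1]}}

```text
clock: 17.47
eef_pos: [0.5216, -0.1693, 0.3138]
tool_rot: [-0.421, 0.565, 0.425, 0.568]
ft_force: [2.2, 1.3, -3.0]
grip_width: 0.008
```

```bash
python3 -c "
from h import *
plan((.5168,-.1820,.3327),1.281);ang()
"
```

```text
t 17.47 pos [ 0.5216 -0.1693  0.3138] jawyaw 1.2826 down [ 0.     0.008 -1.   ] F [ 2.2  1.3 -3. ] w 0.008
 d_tool [-0.019   0.001  -0.0134] rot [ 0.0016  0.0074 -0.002 ] rows>= 0.6 0.1
 joints [-0.316  0.391 -0.027  1.155  0.007 -0.027]
flap ang 0.5580068784481704 r 0.1657774682938195 x 0.0006400204681626975 tau [ 0.5  -0.33 -0.05]
```

Call:
{"name": "arm_command", "arguments": {"moves": [-0.0095, 0, -0.0065, 0, 0.003, 0, 1, -0.009, 0, -0.007, 0, 0.003, 0, 1, 0, 0, 0, 0, 0, 0, 1, 0, 0, 0, 0, 0, 0, 1]}}

```text
clock: 17.8
eef_pos: [0.518, -0.1815, 0.3325]
tool_rot: [-0.421, 0.565, 0.426, 0.568]
ft_force: [1.5, 1.3, -2.4]
grip_width: 0.0077
```

```bash
python3 -c "
from h import *
plan((.5168,-.1820,.3327),1.281);ang()
for n in ('scene','side','wrist'):
  im=bot.camera(n);cv2.imwrite('pics/%s17.png'%n,im[:,:,::-1])
crop('pics/scene17.png','pics/s17c.png',80,120,220,235,5)
crop('pics/side17.png','pics/d17c.png',260,80,370,200,5)
"
```

```text
t 17.8 pos [ 0.518  -0.1815  0.3325] jawyaw 1.2842 down [-0.     0.008 -1.   ] F [ 1.5  1.3 -2.4] w 0.0077
 d_tool [-0.0002  0.001  -0.0008] rot [ 0.0032  0.0073 -0.0022] rows>= 0.0 0.1
 joints [-0.339  0.378  0.005  1.2    0.007 -0.052]
flap ang 0.6944616313595257 r 0.1664174025544938 x 0.0006065205682357767 tau [ 0.77 -0.44 -0.11]
```

View pics/s17c.png

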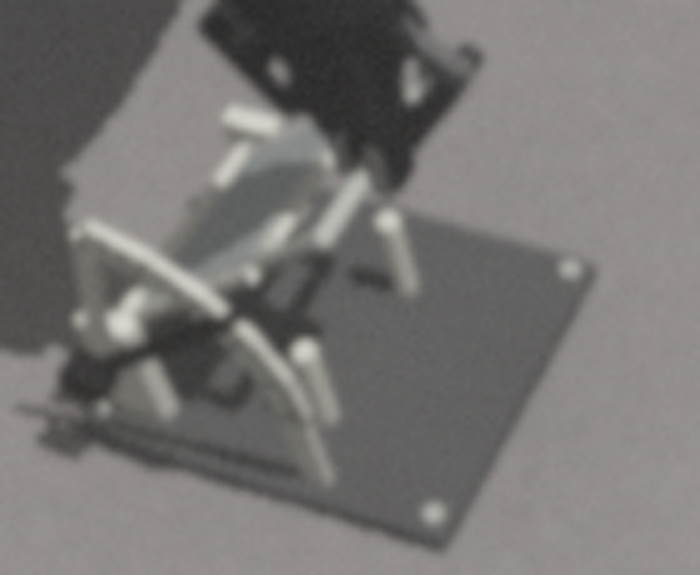

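View pics/d17c.png

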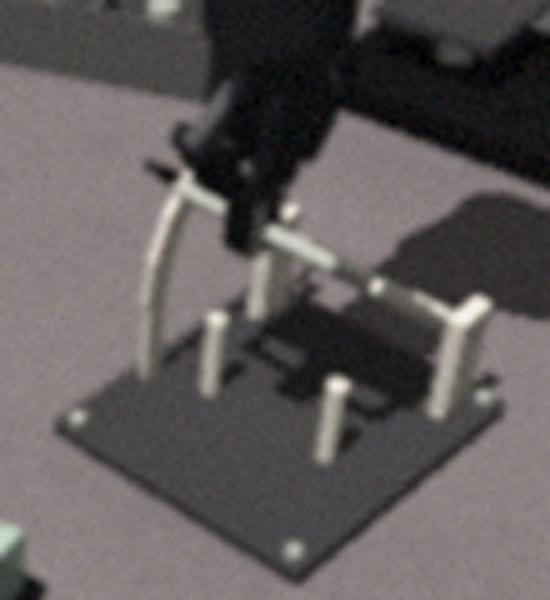

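View pics/wrist17.png

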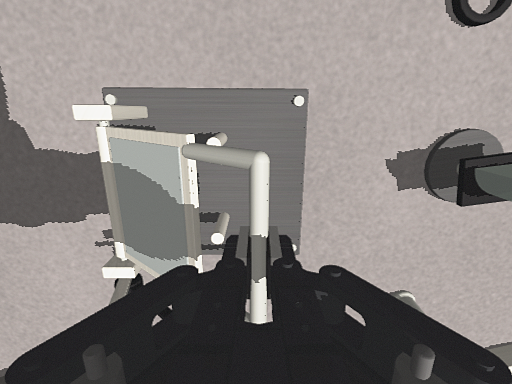

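```bash
python3 - <<'E'
from h import *
H=np.array([.4808,-.3027,.07]);y=-.29;xv=np.array([np.cos(y),np.sin(y),0]);yv=np.array([-np.sin(y),np.cos(y),0])
o=bot.get_obs();W=cam('wrist',o)
f=lambda x,r,th,n=0:H+x*xv+r*(np.cos(th)*yv+np.sin(th)*np.array([0,0,1]))+n*(-np.sin(th)*yv+np.cos(th)*np.array([0,0,1]))
for th in (.65,.70,.75): print(th,"w legcorner",proj(W,f(-.05,.165,th)).round(1),"legroot",proj(W,f(-.05,.114,th)).round(1),"plate corners w",proj(W,f(-.06,.114,th,.003)).round(1),"scene barcorner",proj(cam('scene'),f(.05,.165,th)).round(1),"side",proj(cam('side'),f(-.05,.165,th)).round(1))
crop('pics/wrist17.png','pics/w17c.png',90,90,290,230,4)
S=cam('scene');print("scene px obs", 80+322/5-.4,120+243/5-.4)
E
```

```text
0.65 w legcorner [264.8 159.8] legroot [196.2 150.6] plate corners w [191.1 134.1] scene barcorner [145.4 168.1] side [323.8 134.7]
0.7 w legcorner [254.3 162.2] legroot [188.5 151.6] plate corners w [182.9 134.7] scene barcorner [142.8 165.6] side [325.4 131.8]
0.75 w legcorner [242.1 164.7] legroot [180.1 152.7] plate corners w [173.9 135.3] scene barcorner [139.9 163.2] side [327.  128.9]
scene px obs 144.0 168.2
```

View pics/w17c.png

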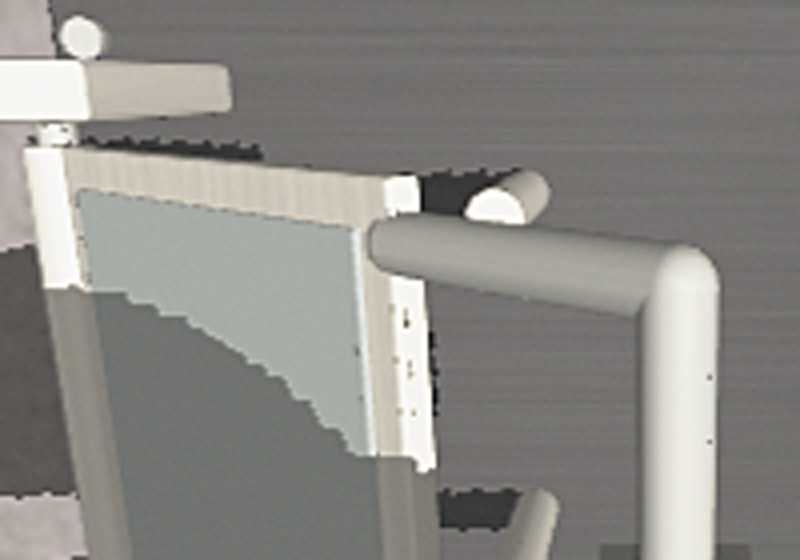

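Call:
{"name": "arm_command", "arguments": {"moves": [-0.0035, 0, -0.003, 0, 0.003, 0, 1, 0, 0, 0, 0, 0, 0, 1, 0, 0, 0, 0, 0, 0, 1]}}

```text
clock: 18.2
eef_pos: [0.5176, -0.1832, 0.3347]
tool_rot: [-0.422, 0.565, 0.426, 0.567]
ft_force: [2.2, 2.4, -3.1]
grip_width: 0.0079
```

```bash
python3 - <<'E'
from h import *
ang();ang(.158);o=bot.get_obs()
plan(o['eef_pos'],1.281)
for n in ('scene','side','wrist'):
  im=bot.camera(n);cv2.imwrite('pics/%s18.png'%n,im[:,:,::-1])
np.save('o18.npy',np.r_[o['eef_pos'],o['tool_rot']])
crop('pics/wrist18.png','pics/w18c.png',90,90,290,230,4)
crop('pics/scene18.png','pics/s18c.png',85,135,165,205,9)
crop('pics/side18.png','pics/d18c.png',280,90,365,155,9)
E
```

```text
flap ang 0.711852686014194 r 0.1664479309245878 x 0.000600926945046016 tau [ 0.78 -0.43 -0.09]
flap ang 0.7026324945316456 r 0.16515836852415317 x 0.0005942527502470888 tau [ 0.78 -0.43 -0.09]
t 18.2 pos [ 0.5176 -0.1832  0.3347] jawyaw 1.286 down [-0.001  0.007 -1.   ] F [ 2.2  2.4 -3.1] w 0.0079
 d_tool [0. 0. 0.] rot [ 0.005   0.0065 -0.0033] rows>= 0.0 0.1
 joints [-0.342  0.377  0.01   1.207  0.006 -0.057]
```

View pics/w18c.png

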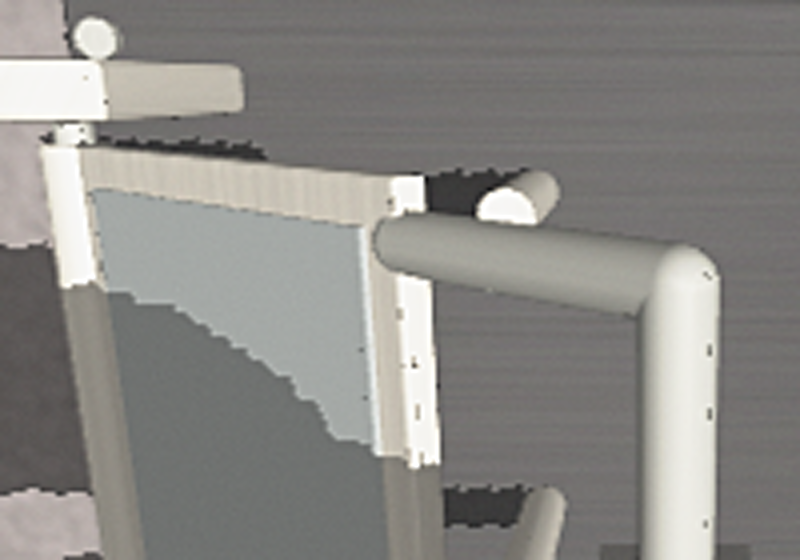

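View pics/s18c.png

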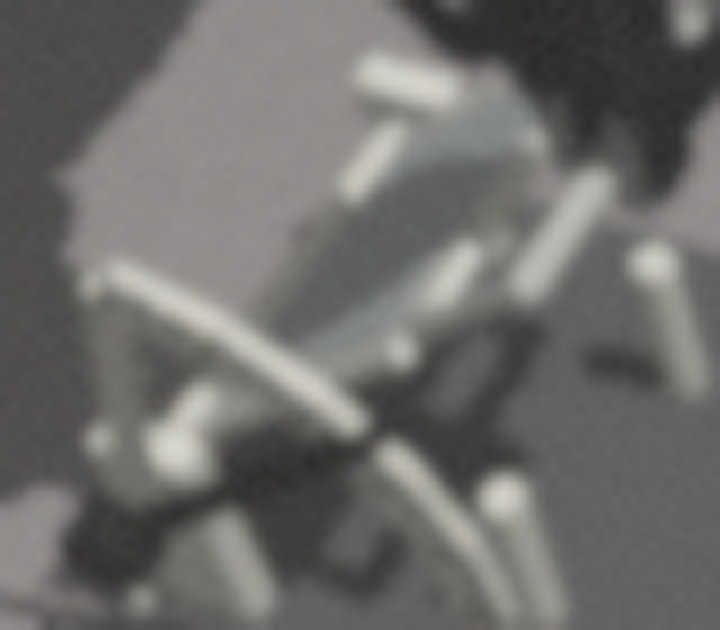

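View pics/d18c.png

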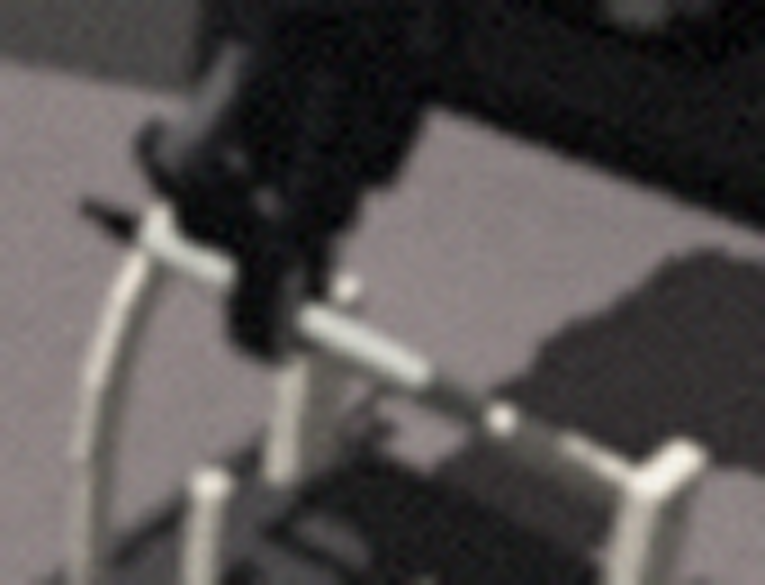

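```bash
python3 - <<'E'
from h import *
H=np.array([.4808,-.3027,.07]);y=-.29;xv=np.array([np.cos(y),np.sin(y),0]);yv=np.array([-np.sin(y),np.cos(y),0]);zv=np.array([0,0,1.])
v=np.load('o18.npy');W=cam('wrist',dict(eef_pos=v[:3],tool_rot=v[3:]))
im=cv2.imread('pics/wrist18.png');print(im[84:100,285].max(1), im[120,290:320].max(1))
def pl(c,p,off):
    o,d=ray(c,p);P=o+d*((off-(o-H)@xv)/(d@xv));q=P-H;return np.arctan2(q[2],q@yv).round(3),np.hypot(q[2],q@yv).round(4)
w=lambda x,y:(90+x/4-.375,90+y/4-.375)
s=lambda x,y:(85+x/9-.44,135+y/9-.44)
d=lambda x,y:(280+x/9-.44,90+y/9-.44)
print("legcorner w",pl(W,w(684,283),-.05))
print("platecorner w (expect th+.026)",pl(W,w(388,178),-.06), "bottom corner (th-.026)",pl(W,w(424,178),-.06))
print("bar +x corner scene",pl(cam('scene'),s(527,285),.05),"tip scene was .687")
print("bar -x corner side",pl(cam('side'),d(425,375),-.05))
e=np.array(onz(W,(307,90),.012));print("base corner now",e,"before .4418 -.1034")
for th in (.68,.70,.72):
    f=lambda x,r,n=0:H+x*xv+r*(np.cos(th)*yv+np.sin(th)*zv)+n*(-np.sin(th)*yv+np.cos(th)*zv)
    print(th,[proj(W,f(*a)).round(1) for a in((-.05,.165),(-.06,.114,.003),(-.06,.114,-.003))],proj(cam('scene'),f(.05,.165)),proj(cam('side'),f(-.05,.165)))
print([w(684,283),w(388,178),w(424,178)],s(527,285))
E
```

```text
[175 175 174 173 184  90 103 114 116 123 122 114 117 118 116 116] [116 115 114 115 114 117 115 116 116 114 115 115 117 115 116 101  66 114
 142 181 173 174 173 174 172 171 173 174 177 178]
legcorner w (np.float64(0.685), np.float64(0.1642))
platecorner w (expect th+.026) (np.float64(0.726), np.float64(0.1129)) bottom corner (th-.026) (np.float64(0.695), np.float64(0.1166))
bar +x corner scene (np.float64(0.689), np.float64(0.1641)) tip scene was .687
bar -x corner side (np.float64(0.719), np.float64(0.1592))
base corner now [ 0.44145474 -0.10666828  0.012     ] before .4418 -.1034
0.68 [array([263. , 160.3]), array([191.1, 134. ]), array([199.2, 133.4])] [143.84914766 166.5893349 ] [324.75484673 132.95062068]
0.7 [array([258.8, 161.2]), array([187.8, 134.2]), array([196.2, 133.6])] [142.7591861  165.61207151] [325.37419086 131.80002677]
0.72 [array([254.3, 162.2]), array([184.4, 134.5]), array([193.1, 133.9])] [141.64900837 164.63792013] [326.00415343 130.65285286]
[(260.625, 160.375), (186.625, 134.125), (195.625, 134.125)] (143.11555555555555, 166.22666666666666)
```

```bash
python3 -c "
from h import *
ang(.157)
im=bot.camera('scene');cv2.imwrite('pics/fin.png',im[:,:,::-1]);ang(.157)
"
```

```text
flap ang 0.7073728422461225 r 0.1658173019388815 x 0.0005658975325613367 tau [ 0.83 -0.54 -0.1 ]
flap ang 0.7077129508315025 r 0.16581545603074788 x 0.0005804892781829789 tau [ 0.86 -0.54 -0.15]
```

View pics/fin.png

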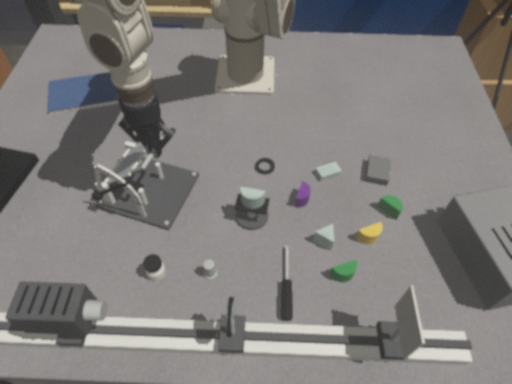

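The final scene shows the lens upright on the stage at about (252,198), the flap raised and held at about (140,165), and the bystanders where they were. Handing in.

```bash
python3 -c "
from workcell import bot
print(bot.job_done(), bot.get_obs()['clock'])"
```

```text
the job is handed in; nothing more can be done
the job is handed in; nothing more can be done
```

I stood the clear lens upright on the stage and let go of it. Then I took the flap's handle bar from above, swung the flap up to the pointer, and handed in still holding it there, at about 18 s of the 54 s allowed.

- **Lens:** a wrist-camera check after release put it about 1 mm off the plate's centre in each direction. Its flat face was about 0.01 rad off the stage's long sides.
- **Flap against pointer:**

| Source | Flap (rad) | Pointer (rad) |
|---|---|---|
| Arm position | 0.703–0.712 | not measured this way |
| Scene camera | 0.689 | 0.687 |
| Side camera | 0.719 | 0.722 |
| Wrist camera | 0.685–0.72 | 0.703 |

- **Agreement:** the sources differ by up to about 0.03 rad. The scene and side views each put flap and pointer within about 0.003 rad of each other, so I judge them in line to about 0.01–0.02 rad.
- **Disagreement:** the rig's base corner came out about 3 mm off in y between two wrist views. I put that down to my reading of the corner, since the rig is fixed.
- **Other things on the bench:** by eye, the last scene picture shows them where they were. I did not measure them.
- **Forces:** the highest wrist force I read was about 20 N, when the lens touched the stage.

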